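# Set up the dry bath: spacer first, then each vial in its block

## Task

Get the dry bath ready for an incubation. First push the aluminium spacer all the way down into the empty gap at the end of the row of blocks, so that the row is packed tight before anything is loaded. Then stand each of the three capped amber vials upright, right to the bottom, in the block whose bore matches its width (widest vial in the widest bore, narrowest vial in the narrowest), without knocking any vial over.

Things in the scene. Friction and masses are not known exactly. Their poses are not given: they have to be found in the camera images.
- dry_bath: Dry bath (block heater), fixed: long white box, 74 mm (x) by 247 mm (y), 80 mm high, with a sloping grey control panel at its -y end and three aluminium blocks in an open well over the rest. Origin: on the bench, under the middle of the well; the box runs from y = -148 to +99 mm. The blocks stand in a row along y at x = 0, in bays at y = +39, -12 and -63 mm. Its walls are 10 mm thick.
- gap (a point): Centre of the floor of the empty gap at the +y end of the block row (away from the panel), between the last block and the end wall; axes as the dry bath's. The gap is 24.5 mm wide along y and 54 mm long along x; its floor is 45 mm above the bench, 35 mm below the rim of the dry bath and 40 mm below the block tops.
- spacer: Loose aluminium spacer plate, 46 mm long (x) by 20 mm thick (y) by 65 mm tall, standing on the bench on its foot, whose lower edges are bevelled by 4 mm; 0.15 kg. Origin: centre of its underside. Its 20 mm thickness goes across the gap, its 46 mm along the gap; either way round fits. Fully down, it stands 25 mm above the blocks.
- block_narrow: Fixed aluminium block in the dry bath, 50 x 50 x 55 mm, with the narrowest of the three bores: one upright bore in its middle, 22 mm across and 32 mm deep, its mouth countersunk by 6 mm all round. In any of the three bays. Origin: centre of its underside, 30 mm above the bench, under the bore's axis; bore mouth at z = +55 mm, bore floor at z = +23 mm.
- block_middle: Fixed aluminium block in the dry bath, 50 x 50 x 55 mm, with the middle-sized bore: one upright bore in its middle, 30 mm across and 42 mm deep, its mouth countersunk by 6 mm all round. In any of the three bays. Origin: centre of its underside, 30 mm above the bench, under the bore's axis; bore mouth at z = +55 mm, bore floor at z = +13 mm.
- block_wide: Fixed aluminium block in the dry bath, 50 x 50 x 55 mm, with the widest of the three bores: one upright bore in its middle, 39 mm across and 50 mm deep, its mouth countersunk by 5 mm all round. In any of the three bays. Origin: centre of its underside, 30 mm above the bench, under the bore's axis; bore mouth at z = +55 mm, bore floor at z = +5 mm.
- vial_small: The smallest of three loose amber glass vials with black screw caps, standing upright on the bench: glass 17 mm across, 60 mm tall overall with the cap, which is the top 14 mm and 18 mm across. Origin: centre of its underside, z up through the cap. Fully down in its block, 28 mm of it stand above the block.
- vial_medium: The middle-sized of three loose amber glass vials with black screw caps, standing upright on the bench: glass 25 mm across, 75 mm tall overall with the cap, which is the top 14 mm and 26 mm across. Origin: centre of its underside, z up through the cap. Fully down in its block, 33 mm of it stand above the block.
- vial_large: The largest of three loose amber glass vials with black screw caps, standing upright on the bench: glass 34 mm across, 95 mm tall overall with the cap, which is the top 14 mm and 35 mm across. Origin: centre of its underside, z up through the cap. Fully down in its block, 45 mm of it stand above the block.

How it is judged:
By the outcome, as a careful person would: the job done as asked, in the order asked, and still so for the second after the job is handed in, with the robot touching nothing.
It also fails if it takes over 122 s, if anything falls off the work surface, if the arm or the gripper's body presses on something with over 40 N, if the wrist force passes 120 N, or if a joint passes its speed limit or range.

## Robot

A 6-joint arm with a two-finger parallel gripper is mounted at the origin on a cart in front of the work surface, level with it; the furniture and walls round the work are solid. World frame = base frame: x ahead of the robot, y to its left, z up, the work surface at z = 0. Lengths are in mm, angles in degrees, forces in N, time in s.
With the tool pointing down it reaches from about 300 to 750 mm from the base axis. Payload 8.5 kg.
Tool frame: the origin (TCP) lies at the very end of the fingers, on their centre line; the grasp point (between the pads) lies 19 mm behind it; z points along the fingers, y is the line along which they close (so a half turn about z gives the same grasp; the last joint's range is limited). The gripper opens to 88 mm and grips with 3 to 60 N. Pads are 18 mm wide; open, the fingers measure 123 mm over their backs; the gripper's body (75 mm by 187 mm) begins 45 mm behind the grasp point.
Start: joints at [58.94, 21.807, 74.336, -0, 83.858, -12.336], TCP at [176.549, 520.875, 238.748] pointing down, gripper open.
Joint ranges: [-178.18, 178.18], [-50.72, 133.34], [12.68, 142.11], [-81.47, 261.47], [9.98, 163.14], [-165.26, 165.26]. Speed limits (degrees/s): [136.94, 136.94, 180, 180, 180, 180].

## Interface

Orientations are given as [roll, pitch, yaw] about the fixed x, y, z axes, in that order (R = Rz(yaw) Ry(pitch) Rx(roll)).
In Python, from plant import arm gives the robot as it stands.
- The arm moves only by the shell command python3 -m jog 'ROWS' [OPENING] [FORCE]. ROWS is JSON, a list of rows, each an object of numbers: "tx", "ty", "tz": the shift along the world's x, y, z in cm; "ax", "ay", "az": the turn, a rotation vector about the world's x, y, z in degrees. A call has 1 to 12 rows; each row shifts and turns the commanded pose from where the row before left it; what a row does not reach is not made up. A row lasts 1/12 s, in which the tool goes at most 41.7 mm and 7.16 degrees, less where a joint would pass 70% of its speed; a pose out of reach is approached as far as the arm can. A call is refused whole if a number of a shift passes 4.17 or a number of a turn 7.16, either way. A call with a gripper value outside its range is refused whole. OPENING is the opening, from 0 (shut) to 1 (fully open), set as the call begins (- or left out, the last holds). The fingers move at their own pace and stop on an object; FORCE is the grip in N (left out, the last holds). Time passes only in rows, so rows that do not move let the fingers close. It gives the time, the measured TCP pose, the force, the opening and the grip force at its end, in the units of the state.
- arm.get_state(): the state, without advancing time (a new reading comes with each control period).
- arm.get_image(name): name is "side" or "top"; returns a dict with "frame" (384x512x3 uint8, red, green, blue), "z_map" (384x512 float32, mm along the optical axis (not along the pixel's ray), 0 where there is no reading), "camera_matrix" (3x3 intrinsics, pixels), "k1" (the pictures are not rectified: a ray, as slopes to the right and down, at radius r is drawn at 1 + k1 r^2 times it, then the intrinsics apply), "position" and "orientation" of the camera in the world. Camera axes: x right, y down, z forward; pixel columns grow to the right and rows downward; lengths in mm; the calibration is good to about 2 mm. A picture is of the moment at which its call begins.
- arm.job_done(): hands the job in; it is judged then, once.
The state is a dict: "time_s": time; "qpos": joint angles; "joint_vel": joint speeds; "joint_efforts": joint torques, N m; "ee_pos": TCP position; "tool_rot": TCP orientation; "wrist_force": force on the tool from outside, world axes, zero at the start; "wrist_torque": the same for the moment, N m; "opening": finger opening in mm; "grip_force": force on a finger pad.
Only numpy, scipy, OpenCV 4.12 (cv2) and the standard library are available. Lean on these libraries where they do the work, as an engineer would, in place of code of your own. Each camera call takes 0.05 s, during which the arm holds its last target. There are 200 camera calls.

## Working session

There is one attempt and no reset: what is moved stays moved. The work goes in short steps, Python scripts to look and compute and a shell command to move; the robot and the scene stay as the last step left them, time stands still between calls to the robot, and variables do not carry over. Pictures are saved under pics/ and viewed, at most 14 in all, crops included, and the job is handed in when it is done.

```bash
mkdir -p pics; cat > h.py <<'E'
import numpy as np, cv2
from plant import arm
from scipy.spatial.transform import Rotation as R
def grab(n,save=None):
    d=arm.get_image(n)
    if save: cv2.imwrite('pics/'+save,d['frame'][:,:,::-1])
    return d
def cloud(d):
    K=np.array(d['camera_matrix']);z=d['z_map'];h,w=z.shape
    v,u=np.mgrid[:h,:w];k=d['k1']
    x=(u-K[0,2])/K[0,0];y=(v-K[1,2])/K[1,1]
    xu,yu=x.copy(),y.copy()
    for _ in range(10):
        s=1+k*(xu**2+yu**2);xu,yu=x/s,y/s
    P=np.stack([xu*z,yu*z,z],-1)
    o=np.array(d['orientation'],float)
    M=o if o.shape==(3,3) else R.from_euler('xyz',o,degrees=True).as_matrix()
    W=P@M.T+np.array(d['position'])
    W[z==0]=np.nan
    return W
E
python3 - <<'E'
from h import *
for n in('top','side'):
    d=grab(n,n+'0.png');print(n,d['position'],d['orientation'],d['k1'],d['camera_matrix'])
    W=cloud(d);np.save(n+'0.npy',W)
    print(np.nanmedian(W[...,2]),np.nanmin(W[...,2]))
print(arm.get_state())
E
```

```text
top [ 375.76663491  -86.08060051 1113.45145894] [-173.10557099    1.40470659  -88.6820902 ] -0.04582973099534742 [[381.12410549   0.         258.21451861]
 [  0.         381.12410549 191.68812071]
 [  0.           0.           1.        ]]
2.0592653556000187 -900.8641944367873
side [552.73285775 860.05924505 565.56609999] [-119.12103722   -0.38003609  177.10190691] 0.026880745417860077 [[401.71124439   0.         257.54178265]
 [  0.         401.71124439 192.39162261]
 [  0.           0.           1.        ]]
49.60411987578425 -907.953230322856
{'time_s': 0.1, 'qpos': array([ 5.89418129e+01,  2.18372943e+01,  7.43772393e+01, -7.59413080e-05,
        8.38589688e+01, -1.23348085e+01]), 'joint_vel': array([-0.08494455, -0.11741315, -0.20223044, -0.08488293, -0.04639705,
        0.04836633]), 'joint_efforts': array([ 3.52504561e-03, -4.38643777e+01, -2.24914205e+01,  7.14099803e-02,
        3.41302122e-02, -4.11141048e-05]), 'ee_pos': array([176.41527963, 520.68307768, 238.21664656]), 'tool_rot': array([-1.79928178e+02, -1.56280968e-02,  1.61276620e+02]), 'wrist_force': array([0.79756025, 0.20103685, 0.17899776]), 'wrist_torque': array([ 0.01723579, -0.01611581, -0.0433313 ]), 'grip_force': 0.0, 'opening': 87.4866739021301}
```

View pics/top0.png

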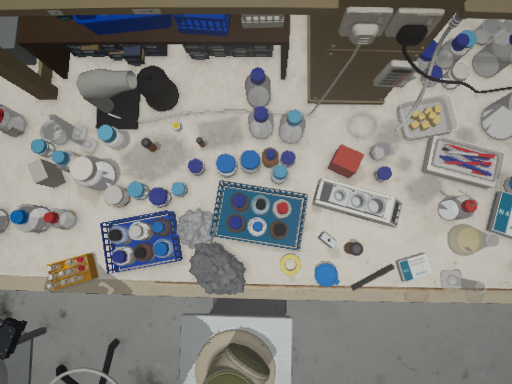

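View pics/side0.png

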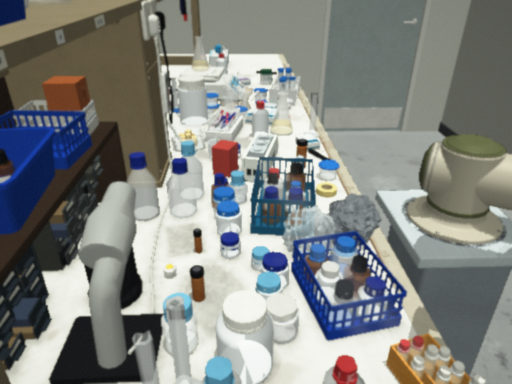

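The dry bath is at top-view (357,200), with its panel to the right. There are amber vials at (150,144), (201,142) and (352,248), and a spacer candidate at (327,240). Next I'll zoom in and measure.

```bash
python3 - <<'E'
from h import *
W=np.load('top0.npy')
for n,(u,v) in dict(bath=(357,200),v1=(150,144),v1b=(148,141),v2=(201,142),v3=(352,248),sp=(327,240),red=(347,160),base=(235,360),cart=(190,340),tcp=(50,200),thing=(110,80),b1=(347,198),redl=(335,165),steel=(45,173)).items(): print(n,W[v,u].round(0))
f=cv2.imread('pics/top0.png')
a=cv2.resize(f[150:280,290:420],(520,520),interpolation=3)
b=cv2.resize(f[120:220,10:220],(0,0),fx=2.4,fy=2.4,interpolation=3)[:,:]
cv2.imwrite('pics/zoom1.png',a);
c=np.zeros((480,790,3),np.uint8);a=cv2.resize(f[130:290,290:420],(390,480),interpolation=3);b=cv2.resize(f[120:220,20:220],(400,200),interpolation=3)
c[:,:390]=a;c[:200,390:790]=b;s=cv2.imread('pics/side0.png');c[210:480,400:790]=cv2.resize(s[110:245,180:375],(390,270));cv2.imwrite('pics/zoom1.png',c)
E
```

```text
bath [ 486. -335.   45.]
v1 [633. 254.  64.]
v1b [639. 257.  75.]
v2 [643. 110.  56.]
v3 [ 354. -310.   93.]
sp [ 373. -248.   63.]
red [ 591. -298.   91.]
base [ 87. -15. 184.]
cart [ 81. 128.   2.]
tcp [472. 572.   1.]
thing [744. 302. 250.]
b1 [ 487. -298.   86.]
redl [ 579. -268.   74.]
steel [538. 535.  99.]
```

View pics/zoom1.png

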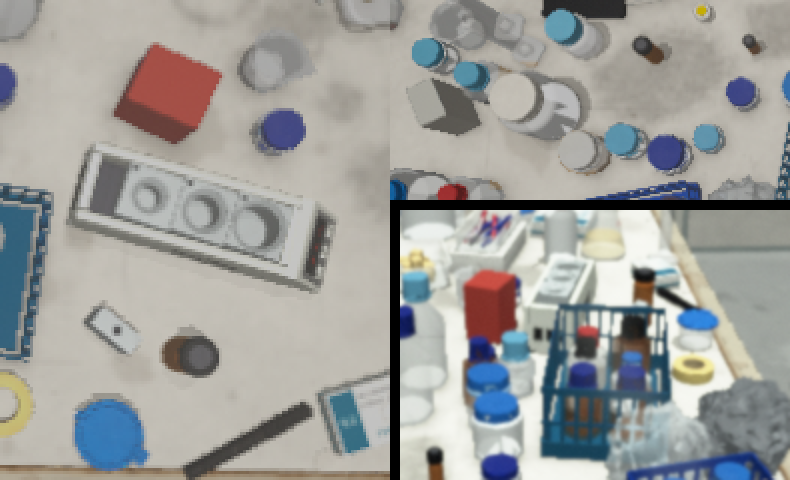

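The zoom shows the bores from narrow (next to the gap) to middle to wide (by the panel). The spacer is at top-view (327,240) and the large vial at (352,248). The medium vial (cap about 148,141) and small vial (cap about 201,142) are on the left.

```bash
cat > m.py <<'E'
from h import *
def rect(P):
    return cv2.minAreaRect(P[:,:2].astype(np.float32))
if __name__=='__main__':
    for n in('top','side'):
        W=np.load(n+'0.npy');z=W[...,2]
        print(n,'bench near',[round(float(np.nanmedian(z[(abs(W[...,0]-x)<25)&(abs(W[...,1]-y)<25)&(abs(z)<12)])),1) for x,y in((380,-200),(640,180))])
        for nm,x,y,r,lo,hi in(('spacer',373,-248,40,55,72),('large',354,-310,35,88,102),('med',636,257,30,68,82),('small',643,110,25,53,66),('bath',478,-340,150,76,90)):
            m=(np.hypot(W[...,0]-x,W[...,1]-y)<r)&(z>lo)&(z<hi);P=W[m]
            if len(P)<4: print(nm,len(P));continue
            c,s,a=rect(P);print(nm,len(P),'mean',P.mean(0).round(1),'mid',np.round(c,1),'size',np.round(s,1),'ang',round(a,1))
    # footprint clutter
    W=np.load('top0.npy')
    for nm,x,y in(('spacer',373,-248),('large',354,-310),('med',636,257),('small',643,110)):
        for yaw in range(0,180,15):
            c,s=np.cos(np.radians(yaw)),np.sin(np.radians(yaw))
            dx,dy=W[...,0]-x,W[...,1]-y
            a=dx*c+dy*s;b=-dx*s+dy*c
            r=np.hypot(dx,dy)
            body=(abs(a)<45)&(abs(b)<100);f=(abs(a)<14)&(abs(b)<66)&(r>26)
            print(nm,yaw,'body max',round(float(np.nanmax(W[body][:,2]))),'fing max',round(float(np.nanmax(W[f][:,2]))))
E
python3 m.py
```

```text
top bench near [-0.3, 0.2]
spacer 130 mean [ 374.3 -252.1   64.5] mid [ 374.  -253.1] size [46.4 19.7] ang 52.3
large 148 mean [ 352.2 -319.2   94.4] mid [ 352.2 -319.6] size [34.4 33.7] ang 70.5
med 71 mean [636.5 264.4  74.8] mid [636.6 264.7] size [24.6 25. ] ang 25.1
small 35 mean [649.1 114.9  59.3] mid [649.4 115.3] size [17.  17.3] ang 8.1
bath 1603 mean [ 486.2 -325.    82. ] mid [ 487.1 -310.3] size [238.7 192.2] ang 39.7
side bench near [nan, -0.8]
spacer 17 mean [ 366.4 -257.    63.1] mid [ 373.1 -249.1] size [43.  18.9] ang 49.8
large 49 mean [ 351.  -313.3   92.7] mid [ 349.4 -315.4] size [31.2 32.8] ang 45.1
med 123 mean [633.8 269.9  73.3] mid [634.2 268.1] size [24.2 24.4] ang 47.8
small 46 mean [646.2 120.1  57.4] mid [646.2 118.2] size [18.6 16.9] ang 39.0
bath 615 mean [ 491.1 -305.5   81.2] mid [ 486.2 -311.7] size [250.1 186.1] ang 35.8
spacer 0 body max 105 fing max 99
spacer 15 body max 105 fing max 5
spacer 30 body max 105 fing max 7
spacer 45 body max 105 fing max 7
spacer 60 body max 86 fing max 5
spacer 75 body max 84 fing max 47
spacer 90 body max 88 fing 
[... 674 characters left out ...]
med 45 body max 80 fing max 6
med 60 body max 243 fing max 6
med 75 body max 258 fing max 6
med 90 body max 253 fing max 6
med 105 body max 254 fing max 5
med 120 body max 257 fing max 6
med 135 body max 248 fing max 6
med 150 body max 238 fing max 6
med 165 body max 100 fing max 6
small 0 body max 78 fing max 6
small 15 body max 64 fing max 6
small 30 body max 64 fing max 5
small 45 body max 64 fing max 5
small 60 body max 64 fing max 52
small 75 body max 64 fing max 53
small 90 body max 64 fing max 52
small 105 body max 78 fing max 50
small 120 body max 79 fing max 7
small 135 body max 79 fing max 62
small 150 body max 79 fing max 62
small 165 body max 79 fing max 6
  return np.nanmean(a, axis, out=out, keepdims=keepdims)
```

```bash
cat > b.py <<'E'
from h import *
for n in('top','side'):
    W=np.load(n+'0.npy');f=cv2.imread(f'pics/{n}0.png').astype(int);z=W[...,2]
    c=np.array([487,-330.]);th=np.radians(-13)
    for it in range(4):
        R2=np.array([[np.cos(th),np.sin(th)],[-np.sin(th),np.cos(th)]])
        L=(W[...,:2]-c)@R2.T
        m=(z>74)&(z<90)&(abs(L[...,0])<44)&(abs(L[...,1])<140)&(f[...,2]-f[...,0]<40)
        P=W[m][:,:2]; cc,s,a=cv2.minAreaRect(P.astype(np.float32))
        print(n,it,len(P),np.round(cc,1),np.round(s,1),round(a,1))
        a2=a if s[0]<s[1] else a-90
        th=np.radians((a2+90)%180-90)
        R2=np.array([[np.cos(th),np.sin(th)],[-np.sin(th),np.cos(th)]])
        c=np.array(cc)
    # rim end wall (+y) z~80
    L=(W[...,:2]-c)@R2.T
    m=(z>76)&(z<90)&(abs(L[...,0])<45)&(abs(L[...,1])<150);Q=L[m]
    print(' x ext',np.percentile(Q[:,0],[1,99]).round(1),'y ext',Q[:,1].min().round(1),Q[:,1].max().round(1), 'yaw',np.degrees(th).round(2))
    y1=Q[:,1].max(); print(' origin',(c+R2.T@np.array([0,y1-99])).round(1))
    for b in(39,-12,-63):
        k=(z>83)&(z<89)&(abs(L[...,0])<28)&(abs(L[...,1]-(y1-99+b))<28)
        print(' block',b,k.sum(),L[k].mean(0).round(1), cv2.minAreaRect(L[k].astype(np.float32)))
    g=(z>40)&(z<52)&(abs(L[...,0])<30)&(L[...,1]>y1-60);print(' gap',g.sum(),L[g].min(0) if g.sum() else'',L[g].max(0) if g.sum() else '')
    np.save(n+'L.npy',np.dstack([L[...,0],L[...,1],z]))
E
python3 b.py
```

```text
top 0 1593 [ 487.1 -311.3] [238.   75.1] 75.4
top 1 1596 [ 488.4 -306.3] [248.3  75.1] 75.4
top 2 1596 [ 488.4 -306.3] [248.3  75.1] 75.4
top 3 1596 [ 488.4 -306.3] [248.3  75.1] 75.4
 x ext [-36.6  36.3] y ext -122.9 124.1 yaw -14.6
 origin [ 494.7 -282. ]
 block 39 95 [ 0.7 47.8] ((1.8710098266601562, 60.28614807128906), (49.66630172729492, 49.919132232666016), 87.14261627197266)
 block -12 213 [-1.2 12.3] ((0.021381378173828125, 13.446754455566406), (51.32473373413086, 55.35075378417969), 0.010541344061493874)
 block -63 167 [  1.1 -40. ] ((-0.40305137634277344, -38.220863342285156), (54.479217529296875, 51.57271957397461), 89.35662078857422)
 gap 356 [-29.93790308  64.37383585] [  29.22289101 1024.02319641]
side 0 510 [ 485.9 -306.3] [233.5  74.8] 76.8
side 1 539 [ 485.5 -299.7] [250.   80.7] 77.6
side 2 544 [ 485.2 -299.3] [249.7  83.2] 78.4
side 3 544 [ 485.2 -299.3] [249.7  83.2] 78.4
 x ext [-41.2  39.2] y ext -123.4 149.9 yaw -11.63
 origin [ 495.5 -249.4]
 block 39 3 [-25.1 110.4] ((-25.35790252685547, 109.96928405761719), (3.713693857192993, 0.5857131481170654), 47.463417053222656)
 block -12 40 [ 5.8 33.6] ((2.796388626098633, 29.48352813720703), (50.435611724853516, 36.51587677001953), 0.10628894716501236)
 block -63 43 [ 1.6 -7.9] ((0.10017204284667969, -12.451908111572266), (54.1965217590332, 48.512901306152344), 87.48860931396484)
 gap 552 [-29.98730126 106.93256821] [ 29.84598523 789.53157662]
```

```bash
R='x'; python3 -m jog '[{"tx":2.2,"ty":-3.2,"az":-6.8},{"tx":2.2,"ty":-3.2,"az":-6.8},{"tx":2.2,"ty":-3.2,"az":-6.8},{"tx":2.2,"ty":-3.2,"az":-6.8},{"tx":2.2,"ty":-3.2,"az":-6.8},{"tx":2.2,"ty":-3.2,"az":-6.8},{"tx":2.2,"ty":-3.2,"az":-6.8},{"tx":2.2,"ty":-3.2,"az":-6.8},{"tx":2.2,"ty":-3.2,"az":-6.8},{"tx":2.2,"ty":-3.2,"az":-6.8},{"tx":2.2,"ty":-3.2,"az":-6.8},{"tx":2.2,"ty":-3.2,"az":-6.8}]' 1 20
```

```text
validation failed for argument at $[0]...
```

```bash
python3 -m jog '[{"tx":2.2,"ty":-3.2,"tz":0,"ax":0,"ay":0,"az":-6.8}]' 1 20
```

```text
time_s: 0.18
ee_pos: [196.6, 491.1, 238.0]
tool_rot: [180.0, -0.1, 154.8]
wrist_force: [0.5, 0.5, -0.1]
opening: 87.9
grip_force: 0.0
```

```bash
python3 -m jog '[{"tx":2.4,"ty":-3.2,"tz":0,"ax":0,"ay":0,"az":-6.8},{"tx":2.4,"ty":-3.2,"tz":0,"ax":0,"ay":0,"az":-6.8},{"tx":2.4,"ty":-3.2,"tz":0,"ax":0,"ay":0,"az":-6.8},{"tx":2.4,"ty":-3.2,"tz":0,"ax":0,"ay":0,"az":-6.8},{"tx":2.4,"ty":-3.2,"tz":0,"ax":0,"ay":0,"az":-6.8},{"tx":2.4,"ty":-3.2,"tz":0,"ax":0,"ay":0,"az":-6.8},{"tx":2.4,"ty":-3.2,"tz":0,"ax":0,"ay":0,"az":-6.8},{"tx":2.4,"ty":-3.2,"tz":0,"ax":0,"ay":0,"az":-6.8},{"tx":2.4,"ty":-3.2,"tz":0,"ax":0,"ay":0,"az":-6.8},{"tx":2.4,"ty":-3.2,"tz":0,"ax":0,"ay":0,"az":-6.8},{"tx":0,"ty":-3.2,"tz":0,"ax":0,"ay":0,"az":-6.8},{"tx":0,"ty":-3.2,"tz":0,"ax":0,"ay":0,"az":-6.8}]'
python3 -m jog '[{"tx":0,"ty":-3.2,"tz":0,"ax":0,"ay":0,"az":-6.8},{"tx":0,"ty":-3.2,"tz":0,"ax":0,"ay":0,"az":-6.8},{"tx":0,"ty":-3.2,"tz":0,"ax":0,"ay":0,"az":-6.8},{"tx":0,"ty":-3.2,"tz":0,"ax":0,"ay":0,"az":0},{"tx":0,"ty":-3.2,"tz":0,"ax":0,"ay":0,"az":0},{"tx":-1,"ty":-3.2,"tz":0,"ax":0,"ay":0,"az":0},{"tx":-1,"ty":-3.2,"tz":0,"ax":0,"ay":0,"az":0},{"tx":-1,"ty":-3.2,"tz":0,"ax":0,"ay":0,"az":0},{"tx":-1,"ty":-3.2,"tz":0,"ax":0,"ay":0,"az":0},{"tx":-1,"ty":-3.2,"tz":0,"ax":0,"ay":0,"az":0},{"tx":0,"ty":-3.2,"tz":0,"ax":0,"ay":0,"az":0},{"tx":0,"ty":0,"tz":0,"ax":0,"ay":0,"az":0}]'
```

```text
time_s: 1.18
ee_pos: [439.1, 103.0, 238.2]
tool_rot: [-179.9, 0.0, 72.5]
wrist_force: [0.2, 0.1, 0.0]
opening: 87.9
grip_force: 0.0
time_s: 2.18
ee_pos: [388.0, -251.5, 238.3]
tool_rot: [180.0, 0.1, 52.2]
wrist_force: [-0.4, 0.8, -0.3]
opening: 88.3
grip_force: 0.0
```

```bash
python3 -m jog '[{"tx":-1.5,"ty":0,"tz":-3,"ax":0,"ay":0,"az":0},{"tx":0,"ty":0,"tz":-4,"ax":0,"ay":0,"az":0},{"tx":0,"ty":0,"tz":-4,"ax":0,"ay":0,"az":0},{"tx":0,"ty":0,"tz":-3,"ax":0,"ay":0,"az":0},{"tx":0,"ty":0,"tz":-2,"ax":0,"ay":0,"az":0},{"tx":0,"ty":0,"tz":-1.5,"ax":0,"ay":0,"az":0},{"tx":0,"ty":0,"tz":-1,"ax":0,"ay":0,"az":0},{"tx":0,"ty":0,"tz":-0.8,"ax":0,"ay":0,"az":0},{"tx":0,"ty":0,"tz":0,"ax":0,"ay":0,"az":0}]' 0.6 20
python3 -m jog '[{"tx":0,"ty":0,"tz":0,"ax":0,"ay":0,"az":0},{"tx":0,"ty":0,"tz":0,"ax":0,"ay":0,"az":0},{"tx":0,"ty":0,"tz":0,"ax":0,"ay":0,"az":0},{"tx":0,"ty":0,"tz":0,"ax":0,"ay":0,"az":0},{"tx":0,"ty":0,"tz":0,"ax":0,"ay":0,"az":0},{"tx":0,"ty":0,"tz":0,"ax":0,"ay":0,"az":0},{"tx":0,"ty":0,"tz":0,"ax":0,"ay":0,"az":0},{"tx":0,"ty":0,"tz":0,"ax":0,"ay":0,"az":0},{"tx":0,"ty":0,"tz":0,"ax":0,"ay":0,"az":0},{"tx":0,"ty":0,"tz":0,"ax":0,"ay":0,"az":0},{"tx":0,"ty":0,"tz":0,"ax":0,"ay":0,"az":0},{"tx":0,"ty":0,"tz":0,"ax":0,"ay":0,"az":0}]' 0 20
```

```text
time_s: 2.93
ee_pos: [373.2, -246.3, 44.6]
tool_rot: [-179.9, -0.0, 52.5]
wrist_force: [-0.4, 0.0, 0.4]
opening: 52.9
grip_force: 0.0
time_s: 3.93
ee_pos: [373.7, -247.3, 46.0]
tool_rot: [180.0, 0.0, 52.5]
wrist_force: [0.5, 0.6, 5.9]
opening: 19.9
grip_force: 19.8
```

```bash
python3 -m jog '[{"tx":0,"ty":0,"tz":1,"ax":0,"ay":0,"az":0},{"tx":0,"ty":0,"tz":2.5,"ax":0,"ay":0,"az":0},{"tx":0,"ty":0,"tz":4,"ax":0,"ay":0,"az":0},{"tx":0,"ty":0,"tz":4,"ax":0,"ay":0,"az":0},{"tx":0,"ty":0,"tz":1,"ax":0,"ay":0,"az":0},{"tx":0,"ty":0,"tz":0,"ax":0,"ay":0,"az":0}]'  0 30
python3 -m jog '[{"tx":1.4,"ty":0.4,"tz":0,"ax":0,"ay":0,"az":-6.68},{"tx":1.4,"ty":0.4,"tz":0,"ax":0,"ay":0,"az":-6.68},{"tx":1.4,"ty":0.4,"tz":0,"ax":0,"ay":0,"az":-6.68},{"tx":1.4,"ty":0.4,"tz":0,"ax":0,"ay":0,"az":-6.68},{"tx":1.4,"ty":0.4,"tz":0,"ax":0,"ay":0,"az":-6.68},{"tx":1.4,"ty":0.4,"tz":0,"ax":0,"ay":0,"az":-6.68},{"tx":1.4,"ty":0.4,"tz":0,"ax":0,"ay":0,"az":-6.68},{"tx":1.4,"ty":0.4,"tz":0,"ax":0,"ay":0,"az":-6.68},{"tx":1.4,"ty":0.4,"tz":0,"ax":0,"ay":0,"az":-6.68},{"tx":1.3,"ty":0.4,"tz":0,"ax":0,"ay":0,"az":-6.68},{"tx":0,"ty":0,"tz":0,"ax":0,"ay":0,"az":0},{"tx":0,"ty":0,"tz":0,"ax":0,"ay":0,"az":0}]'
python3 - <<'E'
from h import *
for n in('top','side'):
    d=grab(n,n+'1.png');np.save(n+'1.npy',cloud(d))
s=arm.get_state();print(s['ee_pos'],s['tool_rot'],s['opening'],s['wrist_force'])
a=cv2.imread('pics/top1.png');b=cv2.imread('pics/side1.png')
c=np.hstack([cv2.resize(a[120:270,270:420],(400,400),interpolation=3),cv2.resize(b[60:260,160:360],(400,400),interpolation=3)])
cv2.imwrite('pics/c1.png',c)
E
```

```text
time_s: 4.43
ee_pos: [374.3, -247.9, 173.3]
tool_rot: [179.7, 0.1, 52.5]
wrist_force: [-0.4, 0.2, -2.0]
opening: 20.1
grip_force: 29.8
time_s: 5.43
ee_pos: [512.0, -206.7, 168.8]
tool_rot: [-179.9, 0.2, -14.1]
wrist_force: [-0.3, 0.3, -1.3]
opening: 19.9
grip_force: 29.8
[ 511.66133503 -207.07350033  169.72000425] [-1.79965133e+02  1.20818851e-01 -1.41664205e+01] 19.800783095971696 [-0.09134082  0.28854729 -1.99616543]
```

View pics/c1.png

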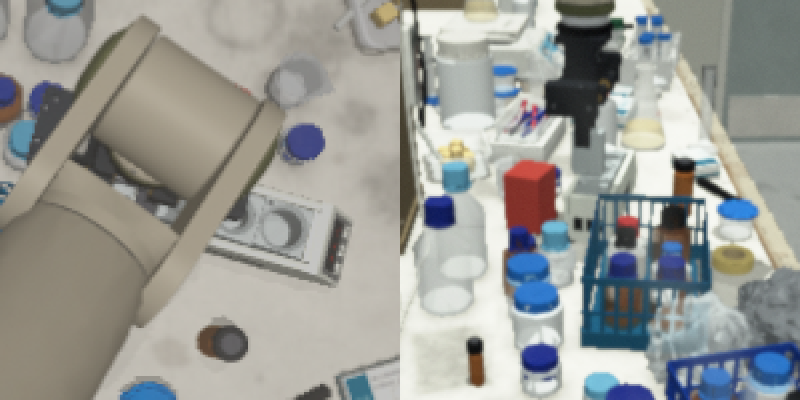

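Side crop: the spacer hangs at about full-image (254,137), above the end of the bath. The arm hides the top view, so I'll compare the spacer with the bath's end wall in the side cloud.

```bash
python3 - <<'E'
from h import *
def loc(W):
    th=np.radians(-14.6);R2=np.array([[np.cos(th),np.sin(th)],[-np.sin(th),np.cos(th)]])
    return np.dstack([(W[...,:2]-[494.6,-282.6])@R2.T,W[...,2]])
L0=loc(np.load('side0.npy'));L1=loc(np.load('side1.npy'))
def show(n,L,m):
    P=L[m];print(n,len(P),'x',np.percentile(P[:,0],[2,50,98]).round(1),'y',np.percentile(P[:,1],[5,50,95]).round(1),'z',np.percentile(P[:,2],[2,98]).round(1))
    return P
P=show('endface',L0,(abs(L0[...,0])<45)&(abs(L0[...,1]-99)<9)&(L0[...,2]>10)&(L0[...,2]<72))
print('face slope deg',np.degrees(np.polyfit(P[:,0],P[:,1],1)[0]))
show('rim end',L0,(abs(L0[...,0])<45)&(abs(L0[...,1]-95)<14)&(L0[...,2]>77)&(L0[...,2]<86))
show('gapfloor',L0,(abs(L0[...,0])<25)&(abs(L0[...,1]-76)<25)&(L0[...,2]>40)&(L0[...,2]<70))
for lo,hi in((105,120),(120,140),(140,148)):
    P=show('spacer+y face',L1,(abs(L1[...,0])<40)&(abs(L1[...,1]-86)<25)&(L1[...,2]>lo)&(L1[...,2]<hi))
P=L1[(abs(L1[...,0])<30)&(abs(L1[...,1]-86)<15)&(L1[...,2]>110)&(L1[...,2]<140)]
print('slope',np.degrees(np.polyfit(P[:,0],P[:,1],1)[0]))
m=(abs(L1[...,0])<45)&(abs(L1[...,1]-99)<9)&(L1[...,2]>10)&(L1[...,2]<72);show('endface1',L1,m)
# TCP in this local frame
th=np.radians(-14.6);R2=np.array([[np.cos(th),np.sin(th)],[-np.sin(th),np.cos(th)]])
print('tcp loc',R2@(np.array([511.8,-206.9])-[494.6,-282.6]))
# top view end outer edge with z
LT=loc(np.load('top0.npy'))
show('top rim end',LT,(abs(LT[...,0])<30)&(abs(LT[...,1]-95)<10)&(LT[...,2]>76)&(LT[...,2]<86))
show('top gap',LT,(abs(LT[...,0])<22)&(LT[...,1]>62)&(LT[...,1]<92)&(LT[...,2]<60))
show('top narrow block',LT,(abs(LT[...,0])<24)&(LT[...,1]>10)&(LT[...,1]<75)&(LT[...,2]>83))
E
```

```text
endface 48 x [-38.8 -32.3 -27.7] y [ 90.2  92.9 103.4] z [10.6 69.5]
face slope deg 63.09427561563815
rim end 7 x [-34.8 -32.2 -28.1] y [ 88.4  92.1 102.7] z [77.  84.3]
gapfloor 125 x [-23.9   3.1  24.5] y [62.  64.9 67.8] z [40.6 68.9]Traceback (most recent call last):
  File "<stdin>", line 14, in <module>
  File "<stdin>", line 7, in show
    return _quantile_unchecked(
        a, q, axis, out, overwrite_input, method, keepdims, weights)
    return _ureduce(a,
                    func=_quantile_ureduce_func,
    ...<5 lines>...
                    overwrite_input=overwrite_input,
                    method=method)
    r = func(a, **kwargs)
    result = _quantile(arr,
                       quantiles=q,
    ...<2 lines>...
                       out=out,
                       weights=wgt)
    slices_having_nans = np.isnan(arr[-1, ...])
                                  ~~~^^^^^^^^^
IndexError: index -1 is out of bounds for axis 0 with size 0
```

```bash
cat >> h.py <<'E'
def loc(W,o=(494.6,-282.6),yaw=-14.6):
    th=np.radians(yaw);R2=np.array([[np.cos(th),np.sin(th)],[-np.sin(th),np.cos(th)]])
    return np.dstack([(W[...,:2]-np.array(o))@R2.T,W[...,2]])
E
python3 - <<'E'
from h import *
L0=loc(np.load('side0.npy'));L1=loc(np.load('side1.npy'))
np.set_printoptions(suppress=True,linewidth=200)
print('side0');
for u in(252,260):
    for v in range(138,190,3): print(u,v,L0[v,u].round(0),end=';')
    print()
print('side1')
for v in range(124,166,3):print(v,[tuple(L1[v,u].round(0).astype(int)) for u in (246,250,254,258,262)])
E
```

```text
side0
252 138 [  79. -292.   -2.];252 141 [ 29. -67.  78.];252 144 [ 20. -25.  86.];252 147 [15. -5. 84.];252 150 [11. 15. 83.];252 153 [ 9. 25. 77.];252 156 [ 8. 29. 69.];252 159 [-1. 68. 77.];252 162 [ 1. 63. 66.];252 165 [ 1. 63. 56.];252 168 [-0. 67. 47.];252 171 [ 1. 63. 36.];252 174 [-0. 67. 28.];252 177 [ 1. 62. 15.];252 180 [ 0. 65.  6.];252 183 [-2. 74.  1.];252 186 [-5. 88. -2.];252 189 [-48. 284.  98.];
260 138 [  11. -108.   75.];260 141 [  2. -63.  82.];260 144 [  1. -60.  73.];260 147 [ -7. -17.  81.];260 150 [-10.  -3.  77.];260 153 [-17.  30.  82.];260 156 [-17.  28.  71.];260 159 [-29.  90.  90.];260 162 [-24.  65.  69.];260 165 [-24.  66.  60.];260 168 [-23.  61.  47.];260 171 [-29.  88.  51.];260 174 [-25.  66.  30.];260 177 [-24.  61.  17.];260 180 [-29.  87.  21.];260 183 [-29.  89.  12.];260 186 [-30.  94.   4.];260 189 [-32. 102.  -1.];
side1
124 [(np.int64(14), np.int64(78), np.int64(187)), (np.int64(-3), np.int64(104), np.int64(197)), (np.int64(-13), np.int64(102), np.int64(197)), (np.int64(-18), np.int64(68), np.int64(186)), (np.int64(42), np.int64(-299), np
[... 2300 characters left out ...]
(30), np.int64(79))]
157 [(np.int64(20), np.int64(57), np.int64(77)), (np.int64(8), np.int64(58), np.int64(79)), (np.int64(2), np.int64(28), np.int64(66)), (np.int64(-10), np.int64(27), np.int64(67)), (np.int64(-34), np.int64(88), np.int64(96))]
160 [(np.int64(19), np.int64(63), np.int64(70)), (np.int64(6), np.int64(66), np.int64(73)), (np.int64(-6), np.int64(65), np.int64(73)), (np.int64(-29), np.int64(118), np.int64(99)), (np.int64(-35), np.int64(93), np.int64(89))]
163 [(np.int64(18), np.int64(67), np.int64(62)), (np.int64(6), np.int64(67), np.int64(63)), (np.int64(-6), np.int64(64), np.int64(63)), (np.int64(-33), np.int64(139), np.int64(100)), (np.int64(-35), np.int64(90), np.int64(78))]
```

```bash
python3 - <<'E'
from h import *
W=np.load('top0.npy');L=loc(W);f=cv2.imread('pics/top0.png').astype(int)
c=np.array([487,-310]);
# exclude basket: reject blue-ish & red pixels, take largest component
m=(W[...,2]>76)&(W[...,2]<90)&(abs(L[...,0])<45)&(L[...,1]>-190)&(L[...,1]<75)&(np.ptp(f,axis=2)<40)
n,lab,st,ce=cv2.connectedComponentsWithStats(m.astype(np.uint8));i=1+st[1:,4].argmax()
P=L[lab==i];print(n,len(P),'x',np.percentile(P[:,0],[.5,1,99,99.5]),'y',np.percentile(P[:,1],[0.2,.5,99.5,99.8]),cv2.minAreaRect(P[:,:2].astype(np.float32)))
# edges: left/right side lines over y bins
ys=np.arange(-140,60,10);lo=[P[abs(P[:,1]-y)<5,0].min() for y in ys];hi=[P[abs(P[:,1]-y)<5,0].max() for y in ys]
print(np.degrees(np.polyfit(ys,lo,1)[0]),np.degrees(np.polyfit(ys,hi,1)[0]),np.mean(lo),np.mean(hi))
for nm,(u,v) in dict(gap=(326.7,191.7),nar=(340,194),mid=(358.3,199.3),wid=(376,206)).items(): print(nm,L[int(round(v)),int(round(u))].round(1))
g=(abs(L[...,0])<24)&(L[...,1]>20)&(L[...,1]<62)&(L[...,2]<60);G=L[g];print('gap',len(G),G.min(0),G.max(0),np.median(G,0))
b=(abs(L[...,0])<25)&(L[...,2]>83)&(L[...,2]<89)&(L[...,1]<40);B=L[b];print('blocks y',np.percentile(B[:,1],[0.5,99.5]),np.percentile(B[:,0],[1,99]))
e=(abs(L[...,0])<25)&(L[...,2]>76)&(L[...,2]<84)&(L[...,1]>40)&(L[...,1]<80);print('endrim',e.sum(),np.percentile(L[e][:,1],[1,50,99]))
E
```

```text
2 1521 x [-36.94142853 -36.60762037  36.31759862  36.83090041] y [-145.8662296  -144.9141607    62.62377578   63.24695867] ((0.0345916748046875, -41.99749755859375), (75.03814697265625, 210.7797088623047), 0.004508718382567167)
0.2715517559399404 0.04054056773013789 -36.709621045043164 36.43587938789746
gap [ 4.3 34.1 45.1]
nar [ 7.5 -1.3 52.5]
mid [  8.7 -54.6  45.3]
wid [   5.1 -110.9   33.6]
gap 136 [-22.27141994  26.97845096  39.75018798] [23.74985068 50.0271442  59.07556045] [ 1.02332899 38.23484707 44.87591322]
blocks y [-365.25112482   28.06185463] [-24.59216438  24.54493995]
endrim 67 [53.80320001 58.89542815 63.32727687]
```

The earlier rectangle fit had included the blue basket. With that removed, the end wall is at local y=63.4, and the side view and the gap measurement agree with it. Now the spacer relative to the bath in the side view.

```bash
python3 - <<'E'
from h import *
o=(485.6,-317.1)
L0=loc(np.load('side0.npy'),o,-14.7);L1=loc(np.load('side1.npy'),o,-14.7);LT=loc(np.load('top0.npy'),o,-14.7)
print('tcp',loc(np.array([[[511.8,-206.9,169.7]]]),o,-14.7))
def s(n,L,m):
    P=L[m];print(n,len(P),'x',np.percentile(P[:,0],[1,50,99]).round(1),'y',np.percentile(P[:,1],[5,25,50,75,95]).round(1),P[:,1].mean().round(2))
for nm,L in(('0',L0),('1',L1)):
    s('end'+nm,L,(abs(L[...,0]+0)<30)&(abs(L[...,1]-100)<9)&(L[...,2]>12)&(L[...,2]<72))
    s('endwide'+nm,L,(abs(L[...,0]+0)<48)&(abs(L[...,1]-100)<9)&(L[...,2]>50)&(L[...,2]<72))
s('sp',L1,(abs(L1[...,0])<20)&(abs(L1[...,1]-123)<9)&(L1[...,2]>128)&(L1[...,2]<148))
s('spw',L1,(abs(L1[...,0])<48)&(abs(L1[...,1]-123)<9)&(L1[...,2]>128)&(L1[...,2]<148))
E
```

```text
tcp [[[ -2.62171037 113.2413645  169.7       ]]]
end0 251 x [-24.7   6.4  28.1] y [ 97.6  99.1 100.4 101.8 104. ] 100.52
endwide0 133 x [-39.9   2.8  31.1] y [ 96.9  99.  100.4 101.8 103.8] 100.37
end1 257 x [-25.3   6.4  28.9] y [ 97.3  99.2 100.6 102.2 104.5] 100.73
endwide1 141 x [-40.6   0.5  30.8] y [ 96.5  99.  100.3 101.8 103.5] 100.29
sp 81 x [-19.9  -4.4  12.9] y [120.2 121.9 123.3 124.5 125.9] 123.13
spw 107 x [-31.1  -8.4  12.9] y [120.  121.7 123.2 124.4 125.9] 123.02
```

```bash
python3 -m jog '[{"tx":-0.1,"ty":-1.8,"tz":0,"ax":0,"ay":0,"az":-0.5},{"tx":-0.2,"ty":-1.7,"tz":0,"ax":0,"ay":0,"az":0},{"tx":0,"ty":0,"tz":-1.5,"ax":0,"ay":0,"az":0},{"tx":0,"ty":0,"tz":-1.5,"ax":0,"ay":0,"az":0},{"tx":0,"ty":0,"tz":0,"ax":0,"ay":0,"az":0},{"tx":0,"ty":0,"tz":0,"ax":0,"ay":0,"az":0},{"tx":0,"ty":0,"tz":0,"ax":0,"ay":0,"az":0}]'
cat > sp.py <<'E'
from h import *
import sys
n=sys.argv[1];o=(485.6,-317.1)
d=grab('side',f'side{n}.png');L=loc(cloud(d),o,-14.7);T=arm.get_state()
p=T['ee_pos'];t=loc(p[None,None],o,-14.7)[0,0];print('tcp',p.round(1),T['tool_rot'].round(1),'loc',t.round(1),T['wrist_force'].round(1))
def s(n,m):
    P=L[m];print(n,len(P),'x',np.percentile(P[:,0],[1,4,50,96,99]).round(1),'y',np.percentile(P[:,1],[5,50,95]).round(1),P[:,1].mean().round(2))
x=L[...,0];y=L[...,1];z=L[...,2]
s('end',(abs(x)<30)&(abs(y-100)<9)&(z>12)&(z<72))
s('endw',(abs(x)<48)&(abs(y-100)<9)&(z>45)&(z<72))
s('sp',(abs(x)<18)&(abs(y-t[1]-10)<9)&(z>max(t[2]-43,84))&(z<t[2]-22))
s('spw',(abs(x)<48)&(abs(y-t[1]-10)<9)&(z>max(t[2]-43,84))&(z<t[2]-22))
f=d['frame'][:,:,::-1];cv2.imwrite(f'pics/sc{n}.png',cv2.resize(f[90:200,200:310],(550,550),interpolation=3))
E
python3 sp.py 2
```

```text
time_s: 6.12
ee_pos: [509.5, -242.3, 141.5]
tool_rot: [180.0, -0.0, -14.8]
wrist_force: [0.4, 0.5, -0.9]
opening: 19.8
grip_force: 29.8
tcp [ 509.7 -242.3  141.7] [ 1.80e+02 -1.00e-01 -1.48e+01] loc [  4.3  78.4 141.7] [-0.6  0.1 -1. ]
end 252 x [-24.8 -24.2   6.4  27.2  28.1] y [ 97.4 100.6 103.4] 100.57
endw 161 x [-39.5 -38.7   0.4  30.3  30.6] y [ 97.3 100.5 103.5] 100.43
sp 77 x [-17.5 -15.1  -0.   17.8  18. ] y [85.  88.1 91. ] 88.04
spw 102 x [-24.  -23.3  -3.   20.7  21. ] y [84.3 88.1 90.9] 87.96
```

View pics/sc2.png

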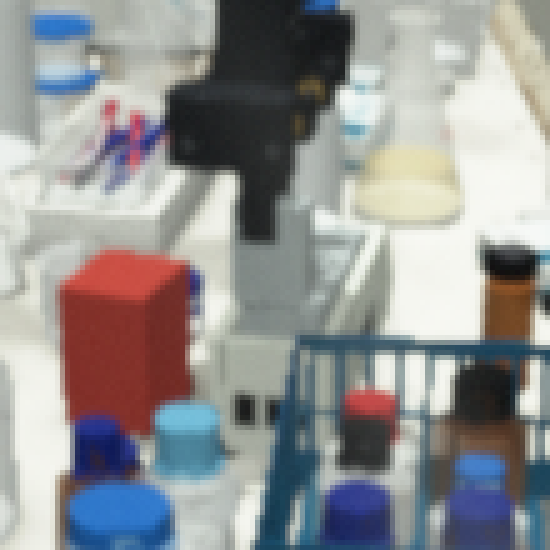

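Crop: the spacer (270,250) is held squarely over the bath's end wall. Across the wall it lines up to within 0.1 mm; along the gap it needs about -2 mm. I'll insert it now.

```bash
python3 -m jog '[{"tx":-0.2,"ty":0.05,"tz":-0.5,"ax":0,"ay":0,"az":0},{"tx":0,"ty":0,"tz":-0.5,"ax":0,"ay":0,"az":0},{"tx":0,"ty":0,"tz":-0.5,"ax":0,"ay":0,"az":0},{"tx":0,"ty":0,"tz":0,"ax":0,"ay":0,"az":0}]'
python3 -m jog '[{"tx":0,"ty":0,"tz":-0.4,"ax":0,"ay":0,"az":0},{"tx":0,"ty":0,"tz":-0.4,"ax":0,"ay":0,"az":0},{"tx":0,"ty":0,"tz":0,"ax":0,"ay":0,"az":0}]'
python3 -m jog '[{"tx":0,"ty":0,"tz":-0.4,"ax":0,"ay":0,"az":0},{"tx":0,"ty":0,"tz":-0.4,"ax":0,"ay":0,"az":0},{"tx":0,"ty":0,"tz":0,"ax":0,"ay":0,"az":0}]'
```

```text
time_s: 6.5
ee_pos: [507.1, -241.3, 124.6]
tool_rot: [-180.0, 0.1, -14.8]
wrist_force: [0.0, -0.4, -1.6]
opening: 19.9
grip_force: 29.8
time_s: 6.75
ee_pos: [507.3, -241.4, 116.9]
tool_rot: [-180.0, 0.1, -14.8]
wrist_force: [-0.3, -0.7, -1.5]
opening: 19.8
grip_force: 29.8
time_s: 7.0
ee_pos: [507.3, -241.5, 108.9]
tool_rot: [-180.0, 0.1, -14.8]
wrist_force: [-0.8, 0.1, -0.9]
opening: 19.8
grip_force: 29.8
```

```bash
python3 -m jog '[{"tx":0,"ty":0,"tz":-0.5,"ax":0,"ay":0,"az":0},{"tx":0,"ty":0,"tz":-0.5,"ax":0,"ay":0,"az":0},{"tx":0,"ty":0,"tz":-0.3,"ax":0,"ay":0,"az":0},{"tx":0,"ty":0,"tz":-0.2,"ax":0,"ay":0,"az":0},{"tx":0,"ty":0,"tz":0,"ax":0,"ay":0,"az":0}]'
python3 -m jog '[{"tx":0,"ty":0,"tz":-0.15,"ax":0,"ay":0,"az":0},{"tx":0,"ty":0,"tz":-0.15,"ax":0,"ay":0,"az":0},{"tx":0,"ty":0,"tz":0,"ax":0,"ay":0,"az":0}]'
```

```text
time_s: 7.42
ee_pos: [507.4, -241.5, 94.2]
tool_rot: [-180.0, 0.0, -14.8]
wrist_force: [-0.5, 0.4, -0.8]
opening: 20.5
grip_force: 29.8
time_s: 7.67
ee_pos: [507.5, -241.6, 91.6]
tool_rot: [-180.0, 0.0, -14.8]
wrist_force: [-0.3, 0.1, -1.2]
opening: 19.6
grip_force: 29.8
```

```bash
python3 -m jog '[{"tx":0,"ty":0,"tz":-0.1,"ax":0,"ay":0,"az":0},{"tx":0,"ty":0,"tz":-0.1,"ax":0,"ay":0,"az":0},{"tx":0,"ty":0,"tz":0,"ax":0,"ay":0,"az":0}]'
python3 -m jog '[{"tx":0,"ty":0,"tz":0,"ax":0,"ay":0,"az":0},{"tx":0,"ty":0,"tz":0,"ax":0,"ay":0,"az":0},{"tx":0,"ty":0,"tz":0,"ax":0,"ay":0,"az":0},{"tx":0,"ty":0,"tz":0,"ax":0,"ay":0,"az":0},{"tx":0,"ty":0,"tz":0,"ax":0,"ay":0,"az":0},{"tx":0,"ty":0,"tz":1,"ax":0,"ay":0,"az":0},{"tx":0,"ty":0,"tz":2,"ax":0,"ay":0,"az":0},{"tx":0,"ty":0,"tz":1.5,"ax":0,"ay":0,"az":0},{"tx":0,"ty":0,"tz":0,"ax":0,"ay":0,"az":0}]' 0.5
python3 -m jog '[{"tx":0,"ty":0,"tz":0,"ax":0,"ay":0,"az":0},{"tx":0,"ty":0,"tz":0,"ax":0,"ay":0,"az":0},{"tx":0,"ty":0,"tz":0,"ax":0,"ay":0,"az":0},{"tx":0,"ty":0,"tz":0,"ax":0,"ay":0,"az":0},{"tx":0,"ty":0,"tz":0,"ax":0,"ay":0,"az":0},{"tx":0,"ty":0,"tz":0,"ax":0,"ay":0,"az":0},{"tx":0,"ty":0,"tz":-0.8,"ax":0,"ay":0,"az":0},{"tx":0,"ty":0,"tz":-0.6,"ax":0,"ay":0,"az":0},{"tx":0,"ty":0,"tz":-0.4,"ax":0,"ay":0,"az":0},{"tx":0,"ty":0,"tz":0,"ax":0,"ay":0,"az":0}]' 0
```

```text
time_s: 7.92
ee_pos: [507.8, -241.9, 91.0]
tool_rot: [179.9, -0.1, -14.8]
wrist_force: [-2.8, 0.1, 8.7]
opening: 19.4
grip_force: 29.8
time_s: 8.67
ee_pos: [508.7, -242.4, 138.1]
tool_rot: [179.9, -0.3, -14.8]
wrist_force: [-0.1, -0.6, -0.2]
opening: 44.3
grip_force: 0.0
time_s: 9.5
ee_pos: [507.1, -241.3, 115.4]
tool_rot: [-179.9, 0.1, -14.8]
wrist_force: [0.4, 0.5, -0.3]
opening: 0.3
grip_force: 0.0
```

Floor contact showed at z=91 (+8.7 N). Now a gentle push down with the fingers closed.

```bash
python3 -m jog '[{"tx":0,"ty":0,"tz":-0.3,"ax":0,"ay":0,"az":0},{"tx":0,"ty":0,"tz":-0.15,"ax":0,"ay":0,"az":0},{"tx":0,"ty":0,"tz":-0.1,"ax":0,"ay":0,"az":0},{"tx":0,"ty":0,"tz":0,"ax":0,"ay":0,"az":0}]'
python3 -m jog '[{"tx":0,"ty":0,"tz":-0.15,"ax":0,"ay":0,"az":0},{"tx":0,"ty":0,"tz":0,"ax":0,"ay":0,"az":0}]'
```

```text
time_s: 9.83
ee_pos: [507.5, -241.6, 111.1]
tool_rot: [-180.0, 0.0, -14.8]
wrist_force: [0.1, -0.0, -0.1]
opening: 0.2
grip_force: 0.0
time_s: 10.0
ee_pos: [507.8, -241.8, 110.4]
tool_rot: [180.0, -0.1, -14.8]
wrist_force: [-0.4, -0.9, 4.9]
opening: 0.4
grip_force: 2.6
```

```bash
python3 -m jog '[{"tx":0,"ty":0,"tz":3,"ax":0,"ay":0,"az":0},{"tx":0,"ty":0,"tz":3.5,"ax":0,"ay":0,"az":6.9},{"tx":-1.5,"ty":-0.7,"tz":0,"ax":0,"ay":0,"az":6.9},{"tx":-1.5,"ty":-0.7,"tz":0,"ax":0,"ay":0,"az":6.9},{"tx":-1.5,"ty":-0.7,"tz":0,"ax":0,"ay":0,"az":6.9},{"tx":-1.5,"ty":-0.7,"tz":0,"ax":0,"ay":0,"az":6.9},{"tx":-1.5,"ty":-0.7,"tz":0,"ax":0,"ay":0,"az":6.9},{"tx":-1.5,"ty":-0.7,"tz":0,"ax":0,"ay":0,"az":6.9},{"tx":-1.5,"ty":-0.7,"tz":0,"ax":0,"ay":0,"az":6.9},{"tx":-1.5,"ty":-0.7,"tz":0,"ax":0,"ay":0,"az":6.9},{"tx":-1.5,"ty":-0.7,"tz":0,"ax":0,"ay":0,"az":6.9},{"tx":-1.5,"ty":-0.7,"tz":0,"ax":0,"ay":0,"az":6.9}]' 0.9 20
python3 -m jog '[{"tx":-0.7,"ty":-0.5,"tz":0,"ax":0,"ay":0,"az":6.9},{"tx":0,"ty":0,"tz":0,"ax":0,"ay":0,"az":6.9},{"tx":0,"ty":0,"tz":0,"ax":0,"ay":0,"az":0},{"tx":0,"ty":0,"tz":0,"ax":0,"ay":0,"az":0}]'
python3 - <<'E'
from h import *
d=grab('top','top3.png');W=cloud(d);np.save('top3.npy',W)
L=loc(W,(485.6,-317.1),-14.7);m=(abs(L[...,0])<18)&(abs(L[...,1]-77)<9)&(L[...,2]>100)&(L[...,2]<122);print(m.sum(),L[m].mean(0) if m.sum() else '')
E
```

```text
time_s: 11.0
ee_pos: [356.8, -311.9, 174.9]
tool_rot: [180.0, 0.0, 61.4]
wrist_force: [0.2, 0.0, -0.1]
opening: 77.8
grip_force: 0.0
time_s: 11.33
ee_pos: [350.6, -316.6, 174.9]
tool_rot: [180.0, 0.0, 74.7]
wrist_force: [0.3, 0.4, 0.5]
opening: 79.7
grip_force: 0.0
91 [  0.22315532  77.07097868 110.05915175]
```

The spacer is seated at 110 mm as required. The arm frame is the top-camera frame plus about (-1,+1.8). Next, grasp the large vial.

```bash
python3 -m jog '[{"tx":0.05,"ty":-0.1,"tz":-3,"ax":0,"ay":0,"az":0.5},{"tx":0,"ty":0,"tz":-3,"ax":0,"ay":0,"az":0},{"tx":0,"ty":0,"tz":-2,"ax":0,"ay":0,"az":0},{"tx":0,"ty":0,"tz":-1.5,"ax":0,"ay":0,"az":0},{"tx":0,"ty":0,"tz":-1,"ax":0,"ay":0,"az":0},{"tx":0,"ty":0,"tz":-0.5,"ax":0,"ay":0,"az":0},{"tx":0,"ty":0,"tz":0,"ax":0,"ay":0,"az":0}]'
python3 -m jog '[{"tx":0,"ty":0,"tz":0,"ax":0,"ay":0,"az":0},{"tx":0,"ty":0,"tz":0,"ax":0,"ay":0,"az":0},{"tx":0,"ty":0,"tz":0,"ax":0,"ay":0,"az":0},{"tx":0,"ty":0,"tz":0,"ax":0,"ay":0,"az":0},{"tx":0,"ty":0,"tz":0,"ax":0,"ay":0,"az":0},{"tx":0,"ty":0,"tz":0,"ax":0,"ay":0,"az":0},{"tx":0,"ty":0,"tz":0,"ax":0,"ay":0,"az":0},{"tx":0,"ty":0,"tz":0,"ax":0,"ay":0,"az":0},{"tx":0,"ty":0,"tz":0,"ax":0,"ay":0,"az":0},{"tx":0,"ty":0,"tz":0,"ax":0,"ay":0,"az":0}]' 0.3 15
```

```text
time_s: 11.97
ee_pos: [351.1, -317.2, 64.0]
tool_rot: [-179.9, -0.1, 75.3]
wrist_force: [-1.3, -0.0, 0.5]
opening: 79.5
grip_force: 0.0
time_s: 12.8
ee_pos: [351.1, -317.7, 64.9]
tool_rot: [180.0, 0.0, 75.4]
wrist_force: [-0.2, -0.1, 0.9]
opening: 33.6
grip_force: 15.0
```

```bash
python3 -m jog '[{"tx":0,"ty":0,"tz":1,"ax":0,"ay":0,"az":0},{"tx":0,"ty":0,"tz":2.5,"ax":0,"ay":0,"az":0},{"tx":0,"ty":0,"tz":3,"ax":0,"ay":0,"az":0},{"tx":0,"ty":0,"tz":3,"ax":0,"ay":0,"az":0},{"tx":0,"ty":0,"tz":1,"ax":0,"ay":0,"az":0},{"tx":1.75,"ty":-0.85,"tz":0,"ax":0,"ay":0,"az":0},{"tx":2.5,"ty":-1.25,"tz":0,"ax":0,"ay":0,"az":0},{"tx":3,"ty":-1.5,"tz":0,"ax":0,"ay":0,"az":0},{"tx":2.5,"ty":-1.25,"tz":0,"ax":0,"ay":0,"az":0},{"tx":1.5,"ty":-0.75,"tz":0,"ax":0,"ay":0,"az":0},{"tx":0.5,"ty":-0.25,"tz":0,"ax":0,"ay":0,"az":0},{"tx":0,"ty":0,"tz":0,"ax":0,"ay":0,"az":0}]' 0.3 25
python3 -m jog '[{"tx":0,"ty":0,"tz":-1,"ax":0,"ay":0,"az":0},{"tx":0,"ty":0,"tz":-0.8,"ax":0,"ay":0,"az":0},{"tx":0,"ty":0,"tz":0,"ax":0,"ay":0,"az":0},{"tx":0,"ty":0,"tz":0,"ax":0,"ay":0,"az":0}]'
python3 - <<'E'
from h import *
d=grab('side','side4.png');f=d['frame'][:,:,::-1];g=grab('top','top4.png')['frame'][:,:,::-1]
cv2.imwrite('pics/c4.png',np.hstack([cv2.resize(g[150:250,310:410],(400,400),interpolation=3),cv2.resize(f[90:190,200:300],(400,400),interpolation=3)]))
print(arm.get_state()['ee_pos'])
E
```

```text
time_s: 13.8
ee_pos: [468.9, -376.1, 168.9]
tool_rot: [-179.9, -0.0, 75.4]
wrist_force: [-0.5, -0.2, -0.8]
opening: 32.9
grip_force: 28.9
time_s: 14.13
ee_pos: [467.7, -375.7, 151.1]
tool_rot: [-179.9, -0.1, 75.4]
wrist_force: [-0.4, -0.2, -0.3]
opening: 33.7
grip_force: 28.9
[ 468.25196109 -376.09950011  152.01419206]
```

View pics/c4.png

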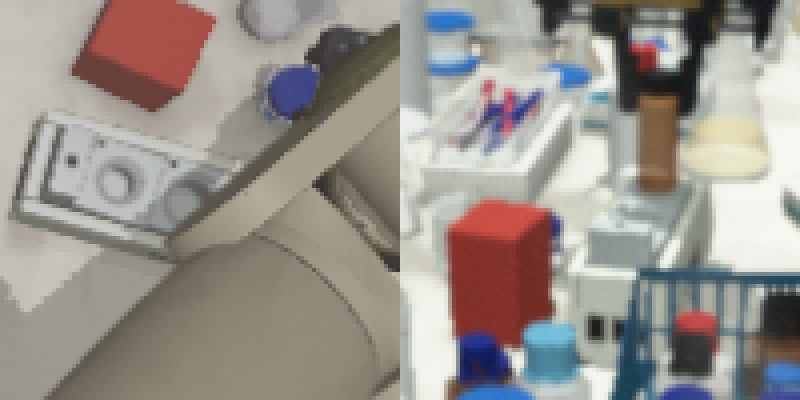

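The vial hangs upright at side crop (657,140) over the far block, and the spacer is down at (620,235). Lowering in steps.

```bash
for i in 1; do python3 -m jog '[{"tx":0,"ty":0,"tz":-0.4,"ax":0,"ay":0,"az":0},{"tx":0,"ty":0,"tz":-0.4,"ax":0,"ay":0,"az":0},{"tx":0,"ty":0,"tz":0,"ax":0,"ay":0,"az":0}]'; done
python3 -m jog '[{"tx":0,"ty":0,"tz":-0.4,"ax":0,"ay":0,"az":0},{"tx":0,"ty":0,"tz":-0.4,"ax":0,"ay":0,"az":0},{"tx":0,"ty":0,"tz":0,"ax":0,"ay":0,"az":0}]'
python3 -m jog '[{"tx":0,"ty":0,"tz":-0.4,"ax":0,"ay":0,"az":0},{"tx":0,"ty":0,"tz":-0.4,"ax":0,"ay":0,"az":0},{"tx":0,"ty":0,"tz":0,"ax":0,"ay":0,"az":0}]'
```

```text
time_s: 14.48
ee_pos: [468.3, -375.9, 142.9]
tool_rot: [-179.9, -0.0, 75.4]
wrist_force: [0.4, -0.5, -1.0]
opening: 33.2
grip_force: 28.9
time_s: 14.73
ee_pos: [468.3, -375.8, 134.8]
tool_rot: [-179.9, -0.1, 75.4]
wrist_force: [-1.3, 0.4, 0.1]
opening: 33.1
grip_force: 28.9
time_s: 14.98
ee_pos: [468.3, -375.9, 126.8]
tool_rot: [-179.9, -0.0, 75.4]
wrist_force: [0.4, 0.0, -1.8]
opening: 33.3
grip_force: 28.9
```

In freely (bottom at about 62 mm, below the countersink).

```bash
python3 -m jog '[{"tx":0,"ty":0,"tz":-0.5,"ax":0,"ay":0,"az":0},{"tx":0,"ty":0,"tz":-0.5,"ax":0,"ay":0,"az":0},{"tx":0,"ty":0,"tz":-0.5,"ax":0,"ay":0,"az":0},{"tx":0,"ty":0,"tz":-0.5,"ax":0,"ay":0,"az":0},{"tx":0,"ty":0,"tz":-0.3,"ax":0,"ay":0,"az":0},{"tx":0,"ty":0,"tz":0,"ax":0,"ay":0,"az":0}]'
python3 -m jog '[{"tx":0,"ty":0,"tz":-0.15,"ax":0,"ay":0,"az":0},{"tx":0,"ty":0,"tz":-0.15,"ax":0,"ay":0,"az":0},{"tx":0,"ty":0,"tz":-0.1,"ax":0,"ay":0,"az":0},{"tx":0,"ty":0,"tz":0,"ax":0,"ay":0,"az":0}]'
```

```text
time_s: 15.48
ee_pos: [468.3, -375.9, 103.8]
tool_rot: [-179.9, -0.0, 75.4]
wrist_force: [-0.0, 0.0, -0.5]
opening: 33.4
grip_force: 28.9
time_s: 15.82
ee_pos: [468.5, -376.1, 100.6]
tool_rot: [-180.0, -0.0, 75.4]
wrist_force: [-0.6, -0.1, -0.7]
opening: 33.5
grip_force: 28.9
```

```bash
python3 -m jog '[{"tx":0,"ty":0,"tz":-0.1,"ax":0,"ay":0,"az":0},{"tx":0,"ty":0,"tz":-0.1,"ax":0,"ay":0,"az":0},{"tx":0,"ty":0,"tz":0,"ax":0,"ay":0,"az":0}]'
python3 -m jog '[{"tx":0,"ty":0,"tz":0,"ax":0,"ay":0,"az":0},{"tx":0,"ty":0,"tz":0,"ax":0,"ay":0,"az":0},{"tx":0,"ty":0,"tz":0,"ax":0,"ay":0,"az":0},{"tx":0,"ty":0,"tz":0,"ax":0,"ay":0,"az":0},{"tx":0,"ty":0,"tz":0,"ax":0,"ay":0,"az":0},{"tx":0,"ty":0,"tz":1,"ax":0,"ay":0,"az":0},{"tx":0,"ty":0,"tz":2,"ax":0,"ay":0,"az":0},{"tx":0,"ty":0,"tz":3,"ax":0,"ay":0,"az":0},{"tx":0,"ty":0,"tz":3,"ax":0,"ay":0,"az":0},{"tx":0,"ty":0,"tz":1,"ax":0,"ay":0,"az":0}]' 0.6
```

```text
time_s: 16.07
ee_pos: [468.7, -376.4, 99.8]
tool_rot: [179.9, 0.1, 75.4]
wrist_force: [-1.7, 1.2, 6.5]
opening: 33.5
grip_force: 28.5
time_s: 16.9
ee_pos: [469.4, -377.0, 203.8]
tool_rot: [179.7, 0.2, 75.4]
wrist_force: [-0.0, -0.4, -0.7]
opening: 53.0
grip_force: 0.0
```

```bash
python3 -m jog '[{"tx":0.3,"ty":1.6,"tz":0.5,"ax":0,"ay":0,"az":0},{"tx":0.3,"ty":3.2,"tz":0.5,"ax":0,"ay":0,"az":0},{"tx":0.3,"ty":3.4,"tz":0,"ax":0,"ay":0,"az":0},{"tx":0.3,"ty":3.4,"tz":0,"ax":0,"ay":0,"az":0},{"tx":0.3,"ty":3.4,"tz":0,"ax":0,"ay":0,"az":0},{"tx":0.3,"ty":3.4,"tz":0,"ax":0,"ay":0,"az":0},{"tx":0.3,"ty":3.4,"tz":0,"ax":0,"ay":0,"az":0},{"tx":0.3,"ty":3.4,"tz":0,"ax":0,"ay":0,"az":0},{"tx":0.3,"ty":3.4,"tz":0,"ax":0,"ay":0,"az":0},{"tx":0.3,"ty":3.4,"tz":0,"ax":0,"ay":0,"az":0},{"tx":0.3,"ty":3.4,"tz":0,"ax":0,"ay":0,"az":0},{"tx":0.3,"ty":3.4,"tz":0,"ax":0,"ay":0,"az":0}]' 0.75
python3 -m jog '[{"tx":0.5,"ty":3.4,"tz":0,"ax":0,"ay":0,"az":-6.3},{"tx":1.3,"ty":3.4,"tz":0,"ax":0,"ay":0,"az":-6.3},{"tx":1.5,"ty":3.4,"tz":0,"ax":0,"ay":0,"az":-6.3},{"tx":1.7,"ty":3.4,"tz":0,"ax":0,"ay":0,"az":-6.3},{"tx":1.7,"ty":3.4,"tz":0,"ax":0,"ay":0,"az":-6.3},{"tx":1.7,"ty":3.4,"tz":0,"ax":0,"ay":0,"az":-6.3},{"tx":1.7,"ty":3,"tz":0,"ax":0,"ay":0,"az":0},{"tx":1.5,"ty":2,"tz":0,"ax":0,"ay":0,"az":0},{"tx":1.3,"ty":0.2,"tz":0,"ax":0,"ay":0,"az":0},{"tx":0,"ty":0,"tz":0,"ax":0,"ay":0,"az":0},{"tx":0,"ty":0,"tz":0,"ax":0,"ay":0,"az":0}]'
python3 - <<'E'
from h import *
d=grab('top','top5.png');W=cloud(d)
L=loc(W,(485.6,-317.1),-14.7)
m=(abs(L[...,0])<24)&(abs(L[...,1]+63)<24)&(L[...,2]>120)&(L[...,2]<140);print('large',m.sum(),L[m].mean(0),cv2.minAreaRect(L[m][:,:2].astype(np.float32)))
s=arm.get_state();print(s['ee_pos'],s['qpos'])
E
```

```text
time_s: 17.9
ee_pos: [503.4, 14.4, 207.9]
tool_rot: [-179.9, -0.0, 75.4]
wrist_force: [0.7, -0.4, 0.0]
opening: 66.3
grip_force: 0.0
time_s: 18.82
ee_pos: [632.7, 268.2, 207.2]
tool_rot: [-179.9, 0.1, 37.6]
wrist_force: [0.0, -0.1, 0.3]
opening: 66.2
grip_force: 0.0
large 158 [  0.14801756 -62.56192455 129.30190092] ((0.5804758071899414, -62.797691345214844), (34.191104888916016, 33.894527435302734), 59.20403289794922)
[632.57420563 267.70033039 207.89052057] [ 1.30892437e+01  3.72947990e+01  5.21204254e+01 -2.98548211e-03
  9.07006809e+01  6.55210284e+01]
```

Large vial is seated (top at 129.3, centred). Now grasp the medium vial.

```bash
python3 -m jog '[{"tx":0.3,"ty":-0.1,"tz":-2,"ax":0,"ay":0,"az":0},{"tx":0,"ty":0,"tz":-3,"ax":0,"ay":0,"az":0},{"tx":0,"ty":0,"tz":-3,"ax":0,"ay":0,"az":0},{"tx":0,"ty":0,"tz":-3,"ax":0,"ay":0,"az":0},{"tx":0,"ty":0,"tz":-2,"ax":0,"ay":0,"az":0},{"tx":0,"ty":0,"tz":-1.5,"ax":0,"ay":0,"az":0},{"tx":0,"ty":0,"tz":-1,"ax":0,"ay":0,"az":0},{"tx":0,"ty":0,"tz":-0.5,"ax":0,"ay":0,"az":0},{"tx":0,"ty":0,"tz":0,"ax":0,"ay":0,"az":0}]'
python3 -m jog '[{"tx":0,"ty":0,"tz":0,"ax":0,"ay":0,"az":0},{"tx":0,"ty":0,"tz":0,"ax":0,"ay":0,"az":0},{"tx":0,"ty":0,"tz":0,"ax":0,"ay":0,"az":0},{"tx":0,"ty":0,"tz":0,"ax":0,"ay":0,"az":0},{"tx":0,"ty":0,"tz":0,"ax":0,"ay":0,"az":0},{"tx":0,"ty":0,"tz":0,"ax":0,"ay":0,"az":0},{"tx":0,"ty":0,"tz":0,"ax":0,"ay":0,"az":0},{"tx":0,"ty":0,"tz":0,"ax":0,"ay":0,"az":0},{"tx":0,"ty":0,"tz":0,"ax":0,"ay":0,"az":0}]' 0.2 15
```

```text
time_s: 19.62
ee_pos: [636.0, 266.5, 48.4]
tool_rot: [-180.0, 0.1, 37.5]
wrist_force: [0.7, -1.0, 0.1]
opening: 66.2
grip_force: 0.0
time_s: 20.37
ee_pos: [636.6, 266.9, 48.9]
tool_rot: [180.0, -0.0, 37.6]
wrist_force: [-0.5, 0.6, 1.0]
opening: 24.9
grip_force: 15.0
```

```bash
python3 -m jog '[{"tx":0,"ty":0,"tz":1,"ax":0,"ay":0,"az":0},{"tx":0,"ty":0,"tz":3,"ax":0,"ay":0,"az":0},{"tx":0,"ty":0,"tz":3.5,"ax":0,"ay":0,"az":0},{"tx":0,"ty":0,"tz":3.5,"ax":0,"ay":0,"az":0},{"tx":0,"ty":0,"tz":2,"ax":0,"ay":0,"az":0},{"tx":-1,"ty":-1.6,"tz":0,"ax":0,"ay":0,"az":0},{"tx":-1.5,"ty":-3,"tz":0,"ax":0,"ay":0,"az":6.3},{"tx":-1.5,"ty":-3.2,"tz":0,"ax":0,"ay":0,"az":6.3},{"tx":-1.5,"ty":-3.2,"tz":0,"ax":0,"ay":0,"az":6.3},{"tx":-1.5,"ty":-3.2,"tz":0,"ax":0,"ay":0,"az":6.3},{"tx":-1.5,"ty":-3.2,"tz":0,"ax":0,"ay":0,"az":6.3},{"tx":-1.5,"ty":-3.2,"tz":0,"ax":0,"ay":0,"az":6.3}]' 0.2 25
python3 -m jog '[{"tx":-1,"ty":-3.2,"tz":0,"ax":0,"ay":0,"az":0},{"tx":-0.5,"ty":-3.2,"tz":0,"ax":0,"ay":0,"az":0},{"tx":-0.5,"ty":-3.2,"tz":0,"ax":0,"ay":0,"az":0},{"tx":-0.5,"ty":-3.2,"tz":0,"ax":0,"ay":0,"az":0},{"tx":-0.5,"ty":-3.2,"tz":0,"ax":0,"ay":0,"az":0},{"tx":-0.5,"ty":-3.2,"tz":0,"ax":0,"ay":0,"az":0},{"tx":-0.5,"ty":-3.2,"tz":0,"ax":0,"ay":0,"az":0},{"tx":-0.5,"ty":-3.2,"tz":0,"ax":0,"ay":0,"az":0},{"tx":-0.5,"ty":-3.2,"tz":0,"ax":0,"ay":0,"az":0},{"tx":-0.5,"ty":-3.2,"tz":0,"ax":0,"ay":0,"az":0},{"tx":0,"ty":-3.2,"tz":0,"ax":0,"ay":0,"az":0},{"tx":0,"ty":-2,"tz":0,"ax":0,"ay":0,"az":0}]'
python3 -m jog '[{"tx":0,"ty":-1,"tz":0,"ax":0,"ay":0,"az":0},{"tx":0,"ty":0,"tz":0,"ax":0,"ay":0,"az":0},{"tx":0,"ty":0,"tz":0,"ax":0,"ay":0,"az":0}]'
```

```text
time_s: 21.37
ee_pos: [535.6, 59.6, 179.5]
tool_rot: [180.0, -0.0, 75.7]
wrist_force: [0.8, 0.4, -0.2]
opening: 24.6
grip_force: 25.0
time_s: 22.37
ee_pos: [481.0, -314.1, 179.4]
tool_rot: [180.0, 0.1, 75.3]
wrist_force: [0.3, -0.1, -1.0]
opening: 24.6
grip_force: 25.0
time_s: 22.62
ee_pos: [481.5, -320.4, 178.9]
tool_rot: [-180.0, -0.0, 75.4]
wrist_force: [0.8, 0.4, 0.1]
opening: 25.0
grip_force: 25.0
```

```bash
python3 -m jog '[{"tx":0,"ty":-0.65,"tz":-1,"ax":0,"ay":0,"az":0},{"tx":0,"ty":0,"tz":-2,"ax":0,"ay":0,"az":0},{"tx":0,"ty":0,"tz":-1,"ax":0,"ay":0,"az":0},{"tx":0,"ty":0,"tz":0,"ax":0,"ay":0,"az":0},{"tx":0,"ty":0,"tz":0,"ax":0,"ay":0,"az":0}]'
python3 - <<'E'
from h import *
f=grab('side','side6.png')['frame'][:,:,::-1]
cv2.imwrite('pics/c6.png',cv2.resize(f[90:190,200:300],(500,500),interpolation=3));print(arm.get_state()['ee_pos'])
E
```

```text
time_s: 23.03
ee_pos: [481.6, -326.9, 138.5]
tool_rot: [-179.9, -0.0, 75.4]
wrist_force: [-0.4, -0.2, -1.1]
opening: 24.5
grip_force: 25.0
[ 481.83703899 -327.31073916  139.16972143]
```

View pics/c6.png

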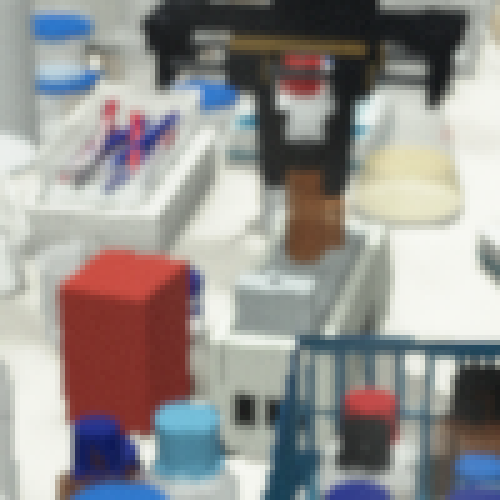

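The medium vial is held upright at (315,215), just above the middle block. Lowering.

```bash
python3 -m jog '[{"tx":0,"ty":0,"tz":-0.4,"ax":0,"ay":0,"az":0},{"tx":0,"ty":0,"tz":-0.4,"ax":0,"ay":0,"az":0},{"tx":0,"ty":0,"tz":0,"ax":0,"ay":0,"az":0}]'
python3 -m jog '[{"tx":0,"ty":0,"tz":-0.4,"ax":0,"ay":0,"az":0},{"tx":0,"ty":0,"tz":-0.4,"ax":0,"ay":0,"az":0},{"tx":0,"ty":0,"tz":0,"ax":0,"ay":0,"az":0}]'
python3 -m jog '[{"tx":0,"ty":0,"tz":-0.4,"ax":0,"ay":0,"az":0},{"tx":0,"ty":0,"tz":-0.4,"ax":0,"ay":0,"az":0},{"tx":0,"ty":0,"tz":0,"ax":0,"ay":0,"az":0}]'
```

```text
time_s: 23.33
ee_pos: [481.4, -327.4, 130.3]
tool_rot: [-180.0, -0.0, 75.4]
wrist_force: [-0.8, 0.6, -0.7]
opening: 24.2
grip_force: 25.0
time_s: 23.58
ee_pos: [481.3, -327.4, 121.9]
tool_rot: [-179.9, -0.0, 75.4]
wrist_force: [-0.3, -0.5, -0.4]
opening: 24.7
grip_force: 25.0
time_s: 23.83
ee_pos: [481.3, -327.4, 113.8]
tool_rot: [-179.9, -0.0, 75.4]
wrist_force: [-0.5, 0.5, -0.2]
opening: 24.6
grip_force: 25.0
```

```bash
python3 -m jog '[{"tx":0,"ty":0,"tz":-0.5,"ax":0,"ay":0,"az":0},{"tx":0,"ty":0,"tz":-0.5,"ax":0,"ay":0,"az":0},{"tx":0,"ty":0,"tz":-0.5,"ax":0,"ay":0,"az":0},{"tx":0,"ty":0,"tz":-0.3,"ax":0,"ay":0,"az":0},{"tx":0,"ty":0,"tz":-0.2,"ax":0,"ay":0,"az":0},{"tx":0,"ty":0,"tz":0,"ax":0,"ay":0,"az":0}]'
python3 -m jog '[{"tx":0,"ty":0,"tz":-0.15,"ax":0,"ay":0,"az":0},{"tx":0,"ty":0,"tz":-0.15,"ax":0,"ay":0,"az":0},{"tx":0,"ty":0,"tz":0,"ax":0,"ay":0,"az":0}]'
```

```text
time_s: 24.33
ee_pos: [481.4, -327.5, 94.2]
tool_rot: [-180.0, -0.0, 75.4]
wrist_force: [0.1, 0.0, -0.4]
opening: 24.8
grip_force: 25.0
time_s: 24.58
ee_pos: [481.7, -327.7, 91.9]
tool_rot: [180.0, 0.0, 75.4]
wrist_force: [0.4, 0.0, 0.2]
opening: 24.3
grip_force: 25.0
```

```bash
python3 -m jog '[{"tx":0,"ty":0,"tz":-0.1,"ax":0,"ay":0,"az":0},{"tx":0,"ty":0,"tz":-0.1,"ax":0,"ay":0,"az":0},{"tx":0,"ty":0,"tz":0,"ax":0,"ay":0,"az":0}]'
python3 -m jog '[{"tx":0,"ty":0,"tz":0,"ax":0,"ay":0,"az":0},{"tx":0,"ty":0,"tz":0,"ax":0,"ay":0,"az":0},{"tx":0,"ty":0,"tz":0,"ax":0,"ay":0,"az":0},{"tx":0,"ty":0,"tz":0,"ax":0,"ay":0,"az":0},{"tx":0,"ty":0,"tz":0,"ax":0,"ay":0,"az":0},{"tx":0,"ty":0,"tz":1,"ax":0,"ay":0,"az":0},{"tx":0,"ty":0,"tz":2,"ax":0,"ay":0,"az":0},{"tx":0,"ty":0,"tz":3,"ax":0,"ay":0,"az":0},{"tx":0,"ty":0,"tz":3,"ax":0,"ay":0,"az":0},{"tx":0,"ty":0,"tz":2,"ax":0,"ay":0,"az":0}]' 0.5
```

```text
time_s: 24.83
ee_pos: [481.9, -328.2, 91.7]
tool_rot: [179.9, 0.1, 75.4]
wrist_force: [-2.7, 1.7, 13.2]
opening: 24.6
grip_force: 25.0
time_s: 25.67
ee_pos: [481.9, -327.9, 203.3]
tool_rot: [179.8, 0.1, 75.4]
wrist_force: [-0.3, -0.3, 0.5]
opening: 44.2
grip_force: 0.0
```

```bash
python3 -m jog '[{"tx":0.3,"ty":1.6,"tz":0,"ax":0,"ay":0,"az":0},{"tx":0.5,"ty":3.2,"tz":0,"ax":0,"ay":0,"az":0},{"tx":0.5,"ty":3.4,"tz":0,"ax":0,"ay":0,"az":0},{"tx":0.5,"ty":3.4,"tz":0,"ax":0,"ay":0,"az":0},{"tx":0.5,"ty":3.4,"tz":0,"ax":0,"ay":0,"az":0},{"tx":0.5,"ty":3.4,"tz":0,"ax":0,"ay":0,"az":0},{"tx":0.7,"ty":3.4,"tz":0,"ax":0,"ay":0,"az":0},{"tx":1,"ty":3.4,"tz":0,"ax":0,"ay":0,"az":-6.5},{"tx":1.5,"ty":3.4,"tz":0,"ax":0,"ay":0,"az":-6.5},{"tx":1.5,"ty":3.4,"tz":0,"ax":0,"ay":0,"az":-6.5},{"tx":1.5,"ty":3.4,"tz":0,"ax":0,"ay":0,"az":-6.5},{"tx":1.5,"ty":3.4,"tz":0,"ax":0,"ay":0,"az":-6.5}]' 0.6
python3 -m jog '[{"tx":2,"ty":3,"tz":0,"ax":0,"ay":0,"az":-6.5},{"tx":2,"ty":2,"tz":0,"ax":0,"ay":0,"az":-6.5},{"tx":2,"ty":0.7,"tz":0,"ax":0,"ay":0,"az":0},{"tx":0,"ty":0,"tz":0,"ax":0,"ay":0,"az":0},{"tx":0,"ty":0,"tz":0,"ax":0,"ay":0,"az":0}]'
python3 - <<'E'
from h import *
W=cloud(grab('top','top7.png'))
L=loc(W,(485.6,-317.1),-14.7)
m=(abs(L[...,0])<20)&(abs(L[...,1]+12)<20)&(L[...,2]>108)&(L[...,2]<130);print('med',m.sum(),L[m].mean(0))
E
```

```text
time_s: 26.67
ee_pos: [586.3, 62.7, 199.5]
tool_rot: [-180.0, 0.0, 42.6]
wrist_force: [0.5, -0.4, 0.5]
opening: 53.1
grip_force: 0.0
time_s: 27.08
ee_pos: [646.2, 118.2, 198.7]
tool_rot: [-179.9, 0.1, 30.0]
wrist_force: [0.3, 0.3, 0.4]
opening: 52.8
grip_force: 0.0
med 87 [ 1.11055675e-01 -1.12488181e+01  1.17030985e+02]
```

Medium vial is seated (top at 117, centred). Now the small vial.

```bash
python3 -m jog '[{"tx":0.15,"ty":-0.1,"tz":-2,"ax":0,"ay":0,"az":0},{"tx":0,"ty":0,"tz":-3,"ax":0,"ay":0,"az":0},{"tx":0,"ty":0,"tz":-3.5,"ax":0,"ay":0,"az":0},{"tx":0,"ty":0,"tz":-3,"ax":0,"ay":0,"az":0},{"tx":0,"ty":0,"tz":-2,"ax":0,"ay":0,"az":0},{"tx":0,"ty":0,"tz":-1.5,"ax":0,"ay":0,"az":0},{"tx":0,"ty":0,"tz":-0.8,"ax":0,"ay":0,"az":0},{"tx":0,"ty":0,"tz":-0.4,"ax":0,"ay":0,"az":0},{"tx":0,"ty":0,"tz":0,"ax":0,"ay":0,"az":0}]'
python3 -m jog '[{"tx":0,"ty":0,"tz":0,"ax":0,"ay":0,"az":0},{"tx":0,"ty":0,"tz":0,"ax":0,"ay":0,"az":0},{"tx":0,"ty":0,"tz":0,"ax":0,"ay":0,"az":0},{"tx":0,"ty":0,"tz":0,"ax":0,"ay":0,"az":0},{"tx":0,"ty":0,"tz":0,"ax":0,"ay":0,"az":0},{"tx":0,"ty":0,"tz":0,"ax":0,"ay":0,"az":0},{"tx":0,"ty":0,"tz":0,"ax":0,"ay":0,"az":0},{"tx":0,"ty":0,"tz":0,"ax":0,"ay":0,"az":0},{"tx":0,"ty":0,"tz":0,"ax":0,"ay":0,"az":0}]' 0.1 10
```

```text
time_s: 27.88
ee_pos: [647.6, 115.9, 37.8]
tool_rot: [-180.0, 0.0, 29.9]
wrist_force: [0.5, 0.4, -0.5]
opening: 52.8
grip_force: 0.0
time_s: 28.63
ee_pos: [648.2, 116.2, 38.0]
tool_rot: [180.0, -0.0, 29.9]
wrist_force: [-0.1, -0.4, 2.3]
opening: 17.2
grip_force: 10.0
```

```bash
python3 -m jog '[{"tx":0,"ty":0,"tz":1,"ax":0,"ay":0,"az":0},{"tx":0,"ty":0,"tz":3,"ax":0,"ay":0,"az":0},{"tx":0,"ty":0,"tz":3.5,"ax":0,"ay":0,"az":0},{"tx":0,"ty":0,"tz":3.5,"ax":0,"ay":0,"az":0},{"tx":0,"ty":0,"tz":2,"ax":0,"ay":0,"az":0},{"tx":-1,"ty":-1.6,"tz":0,"ax":0,"ay":0,"az":6.5},{"tx":-1.5,"ty":-3,"tz":0,"ax":0,"ay":0,"az":6.5},{"tx":-1.5,"ty":-3,"tz":0,"ax":0,"ay":0,"az":6.5},{"tx":-1.5,"ty":-3,"tz":0,"ax":0,"ay":0,"az":6.5},{"tx":-1.5,"ty":-3,"tz":0,"ax":0,"ay":0,"az":6.5},{"tx":-1.5,"ty":-3,"tz":0,"ax":0,"ay":0,"az":6.5},{"tx":-1.5,"ty":-3,"tz":0,"ax":0,"ay":0,"az":6.5}]' 0.1 15
python3 -m jog '[{"tx":-1.5,"ty":-3,"tz":0,"ax":0,"ay":0,"az":0},{"tx":-1,"ty":-3,"tz":0,"ax":0,"ay":0,"az":0},{"tx":-0.5,"ty":-3,"tz":0,"ax":0,"ay":0,"az":0},{"tx":-0.5,"ty":-3,"tz":0,"ax":0,"ay":0,"az":0},{"tx":-0.5,"ty":-3,"tz":0,"ax":0,"ay":0,"az":0},{"tx":-0.5,"ty":-2.5,"tz":0,"ax":0,"ay":0,"az":0},{"tx":-0.5,"ty":-1.5,"tz":0,"ax":0,"ay":0,"az":0},{"tx":0,"ty":-0.5,"tz":0,"ax":0,"ay":0,"az":0},{"tx":0,"ty":0,"tz":0,"ax":0,"ay":0,"az":0},{"tx":0,"ty":0,"tz":0,"ax":0,"ay":0,"az":0}]'
```

```text
time_s: 29.63
ee_pos: [547.0, -81.0, 168.4]
tool_rot: [180.0, 0.0, 75.7]
wrist_force: [1.0, -1.0, -0.8]
opening: 17.1
grip_force: 15.0
time_s: 30.47
ee_pos: [498.1, -274.1, 167.9]
tool_rot: [-180.0, -0.0, 75.4]
wrist_force: [-0.2, -0.2, -0.6]
opening: 17.0
grip_force: 15.0
```

```bash
python3 -m jog '[{"tx":-0.35,"ty":-0.35,"tz":-1,"ax":0,"ay":0,"az":0},{"tx":0,"ty":0,"tz":-1.8,"ax":0,"ay":0,"az":0},{"tx":0,"ty":0,"tz":-1,"ax":0,"ay":0,"az":0},{"tx":0,"ty":0,"tz":0,"ax":0,"ay":0,"az":0},{"tx":0,"ty":0,"tz":0,"ax":0,"ay":0,"az":0}]'
python3 - <<'E'
from h import *
f=grab('side','side8.png')['frame'][:,:,::-1]
cv2.imwrite('pics/c8.png',cv2.resize(f[90:190,200:300],(500,500),interpolation=3));print(arm.get_state()['ee_pos'])
E
```

```text
time_s: 30.88
ee_pos: [494.7, -277.5, 129.8]
tool_rot: [-180.0, -0.0, 75.5]
wrist_force: [-0.5, -0.6, -0.5]
opening: 17.1
grip_force: 15.0
[ 494.94656873 -277.83052737  130.33219978]
```

View pics/c8.png

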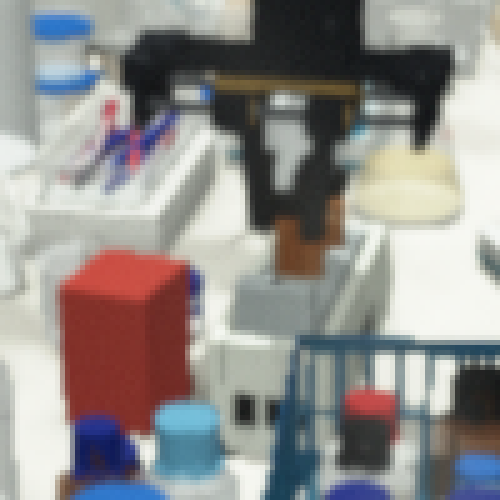

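The small vial is upright at (300,245), just behind the spacer and over the narrow block. Lowering.

```bash
python3 -m jog '[{"tx":0,"ty":0,"tz":-0.4,"ax":0,"ay":0,"az":0},{"tx":0,"ty":0,"tz":-0.3,"ax":0,"ay":0,"az":0},{"tx":0,"ty":0,"tz":0,"ax":0,"ay":0,"az":0}]'
python3 -m jog '[{"tx":0,"ty":0,"tz":-0.4,"ax":0,"ay":0,"az":0},{"tx":0,"ty":0,"tz":-0.4,"ax":0,"ay":0,"az":0},{"tx":0,"ty":0,"tz":0,"ax":0,"ay":0,"az":0}]'
python3 -m jog '[{"tx":0,"ty":0,"tz":-0.4,"ax":0,"ay":0,"az":0},{"tx":0,"ty":0,"tz":-0.4,"ax":0,"ay":0,"az":0},{"tx":0,"ty":0,"tz":0,"ax":0,"ay":0,"az":0}]'
```

```text
time_s: 31.18
ee_pos: [494.4, -278.1, 122.5]
tool_rot: [-180.0, -0.0, 75.4]
wrist_force: [0.2, 0.1, -1.2]
opening: 17.2
grip_force: 15.0
time_s: 31.43
ee_pos: [494.2, -278.1, 113.9]
tool_rot: [-179.9, -0.0, 75.4]
wrist_force: [-1.2, -0.2, -0.3]
opening: 17.2
grip_force: 15.0
time_s: 31.68
ee_pos: [494.2, -278.1, 105.9]
tool_rot: [-179.9, -0.0, 75.4]
wrist_force: [1.5, 0.6, 0.5]
opening: 17.4
grip_force: 15.0
```

```bash
python3 -m jog '[{"tx":0,"ty":0,"tz":-0.5,"ax":0,"ay":0,"az":0},{"tx":0,"ty":0,"tz":-0.4,"ax":0,"ay":0,"az":0},{"tx":0,"ty":0,"tz":-0.3,"ax":0,"ay":0,"az":0},{"tx":0,"ty":0,"tz":0,"ax":0,"ay":0,"az":0}]'
python3 -m jog '[{"tx":0,"ty":0,"tz":-0.15,"ax":0,"ay":0,"az":0},{"tx":0,"ty":0,"tz":-0.15,"ax":0,"ay":0,"az":0},{"tx":0,"ty":0,"tz":0,"ax":0,"ay":0,"az":0}]'
```

```text
time_s: 32.02
ee_pos: [494.2, -278.1, 94.0]
tool_rot: [-179.9, -0.0, 75.4]
wrist_force: [-0.7, -0.4, 0.4]
opening: 17.5
grip_force: 15.0
time_s: 32.27
ee_pos: [494.5, -278.2, 91.6]
tool_rot: [-180.0, -0.0, 75.4]
wrist_force: [-0.4, -0.2, -0.6]
opening: 16.9
grip_force: 15.0
```

```bash
python3 -m jog '[{"tx":0,"ty":0,"tz":-0.1,"ax":0,"ay":0,"az":0},{"tx":0,"ty":0,"tz":-0.1,"ax":0,"ay":0,"az":0},{"tx":0,"ty":0,"tz":0,"ax":0,"ay":0,"az":0}]'
python3 -m jog '[{"tx":0,"ty":0,"tz":0,"ax":0,"ay":0,"az":0},{"tx":0,"ty":0,"tz":0,"ax":0,"ay":0,"az":0},{"tx":0,"ty":0,"tz":0,"ax":0,"ay":0,"az":0},{"tx":0,"ty":0,"tz":0,"ax":0,"ay":0,"az":0},{"tx":0,"ty":0,"tz":0,"ax":0,"ay":0,"az":0},{"tx":0,"ty":0,"tz":1,"ax":0,"ay":0,"az":0},{"tx":0,"ty":0,"tz":2,"ax":0,"ay":0,"az":0},{"tx":0,"ty":0,"tz":3,"ax":0,"ay":0,"az":0},{"tx":0,"ty":0,"tz":3,"ax":0,"ay":0,"az":0},{"tx":0,"ty":0,"tz":2,"ax":0,"ay":0,"az":0}]' 0.45
python3 -m jog '[{"tx":0,"ty":2,"tz":0,"ax":0,"ay":0,"az":0},{"tx":0,"ty":3.5,"tz":0,"ax":0,"ay":0,"az":0},{"tx":0,"ty":3.5,"tz":0,"ax":0,"ay":0,"az":0},{"tx":0,"ty":3.5,"tz":0,"ax":0,"ay":0,"az":0},{"tx":0,"ty":3.5,"tz":0,"ax":0,"ay":0,"az":0},{"tx":0,"ty":3.5,"tz":0,"ax":0,"ay":0,"az":0},{"tx":0,"ty":3.5,"tz":0,"ax":0,"ay":0,"az":0},{"tx":0,"ty":3.5,"tz":0,"ax":0,"ay":0,"az":0},{"tx":0,"ty":3.5,"tz":0,"ax":0,"ay":0,"az":0},{"tx":0,"ty":3.5,"tz":0,"ax":0,"ay":0,"az":0},{"tx":0,"ty":2,"tz":0,"ax":0,"ay":0,"az":0},{"tx":0,"ty":0,"tz":0,"ax":0,"ay":0,"az":0}]'
python3 - <<'E'
from h import *
d=grab('top','top9.png');W=cloud(d);L=loc(W,(485.6,-317.1),-14.7)
for n,y,lo,hi in(('small',39,104,122),('med',-12,108,130),('large',-63,120,140),('spacer',77,100,122)):
    m=(abs(L[...,0])<22)&(abs(L[...,1]-y)<20)&(L[...,2]>lo)&(L[...,2]<hi)
    if n=='spacer': m&=L[...,1]>65
    else: m&=L[...,1]<62
    print(n,m.sum(),L[m].mean(0).round(1),np.median(L[m][:,2]))
f=d['frame'][:,:,::-1];s=grab('side')['frame'][:,:,::-1]
cv2.imwrite('pics/c9.png',np.hstack([cv2.resize(f[140:260,300:420],(400,400),interpolation=3),cv2.resize(s[90:190,200:300],(400,400),interpolation=3)]))
E
```

```text
time_s: 32.52
ee_pos: [494.8, -278.7, 90.9]
tool_rot: [179.9, 0.1, 75.4]
wrist_force: [-0.9, 0.8, 7.4]
opening: 17.3
grip_force: 15.0
time_s: 33.35
ee_pos: [494.8, -278.5, 203.3]
tool_rot: [179.8, 0.1, 75.4]
wrist_force: [0.0, -0.7, -0.1]
opening: 39.8
grip_force: 0.0
time_s: 34.35
ee_pos: [494.0, 80.0, 200.5]
tool_rot: [180.0, -0.0, 75.6]
wrist_force: [0.1, -0.5, 0.9]
opening: 39.5
grip_force: 0.0
small 41 [  0.3  38.8 112.3] 112.26732784635487
med 87 [  0.  -11.2 117.5] 117.9745416413084
large 158 [  0.  -62.7 129.5] 129.67157189884773
spacer 130 [ -0.3  77.4 109.6] 109.73516509081276
```

View pics/c9.png

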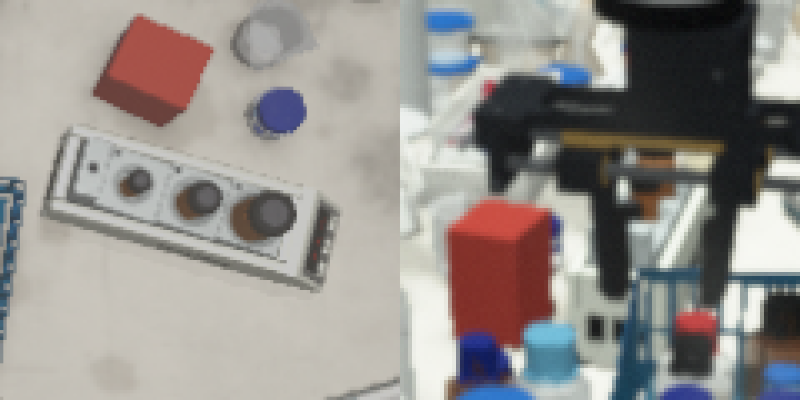

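The top crop shows the spacer at (92,170) and all three vials upright in their matching blocks, at (135,182), (200,200) and (265,215). Measured top heights are 109.7, 112.3, 118.0 and 129.7 mm, against expected 110, 113, 118 and 130.

```bash
python3 -c "
from plant import arm;print(arm.job_done())"
```

```text
the job is handed in; nothing more can be done
None
```

The job is handed in: the spacer went fully down into the gap first, then all three vials were stood upright at the bottom of their matching bores, with about 34 s on the clock; no verdict was returned.

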